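# Re-seat a mounting block in a locking-plier drilling fixture

### The job

The aluminium block in the blue drilling fixture was clamped short of its brass end stop. Pull the red release lever so that the locking pliers spring open, slide the block fully home until it bears on the stop, gently, because the stop is held only by its thumbscrew and must keep its setting, then squeeze the two handles together until they lock over centre and hold the block fast again. Leave the other things on the desk where they are.

Things in the scene. Friction and masses are not known exactly. Their poses are not given: they have to be found in the camera images.
- fixture: Fixed drilling fixture: blue base 252 mm long, 65 mm wide (y -128..124, x -13..52 mm), top z = 10 mm, with locking pliers lying on their side (all moves level). Origin at desk height under the jaw pivot; +y toward the jaws, -y toward the handles, +x fixed side, -x moving side and lever. Fixed jaw face x = 33, y 6..88; deck under the block z = 20 (x 0..33, y 12..122 mm); tallest part 57 mm.
- fixed_handle (a point): Middle of the fixed steel handle, at (4, -70, 36) mm in the fixture's frame. It is a bar along y from y = -120 to -10 mm, 12 mm thick (x = -2 to 10 mm), z = 27 to 45 mm, over the base plate (top z = 10 mm). A dark knurled screw, 17 mm in diameter, stands out behind its end to y = -139 mm.
- moving_handle (a point): Point on the moving steel handle: (-24, -70, 36) mm in the fixture's frame when locked, about (-47, -68, 36) open. The handle's outer face is 6 mm beyond it to -x, z 27..45 mm; it swings level about a pin 58 mm nearer the jaws. Both handles outside to outside: 40 mm locked, about 65 open. Squeezing here takes about 6 N at first, up to 16 N near centre, then it snaps home and stays.
- handle (a joint): Angle of the moving handle to the moving jaw, rad: 0 = locked over centre (as at the start), about 0.08 = dead centre, 0.56 = fully open, where a spring holds it.
- lever_tail (a point): Middle of the release lever's red tail, at (-12, -162, 37) mm in the fixture's frame when locked: an upright bar 39 mm long (y -178..-139), 8 mm thick in x, z 28..46 mm, behind both handles' ends, only desk below it. Pulled to -x it turns about a pin on the moving handle 62 mm nearer the jaws: about 9 mm of free play, then about 4 N trips the pliers and handle and tail spring some 60 mm to -x.
- lever (a joint): Angle of the release lever to the moving handle, rad: 0 = at rest, grows as the tail is pulled out, contact with the toggle at about 0.15; a light spring returns it to 0.
- pad: Black rubber pad on the moving jaw's leaf spring, rounded, upright, 12 mm in diameter. It presses on the block's -x side at y = 70 mm, z = 28 to 44 mm in the fixture's frame with about 20 N when locked and stands about 5 mm clear of it when open. Frame origin at the leaf's root, (2, 30) mm in the fixture's frame, at desk height.
- block: Bright aluminium mounting block with two holes in its top, 30 mm (x) by 60 mm (y) by 28 mm high, 0.14 kg, lying on the deck between the jaws with its axes along the fixture's. Origin at the centre of its underside.
- block_center (a point): Centre of the block, half-way up (14 mm above the deck, z = 34 mm).
- block_end (a point): Centre of the block's end face toward the stop (its -y end); the free end is 60 mm farther along +y. The brass stop (26 mm wide, top z = 44, black thumbscrew to 57 mm) stands on the deck at x = 18 mm; its face looks to +y and is set anywhere from y = 29 to 49 mm in the fixture's frame (not reported), 5 to 33 mm from this end. It is held by friction and slips at 18 N: press under 16 N.
- done_block_0: Finished block like the one in the fixture, lying in the grey tray at the right; to be left alone. Origin at the centre of its underside.
- done_block_1: The second finished block in the tray; to be left alone.
- screwdriver: Screwdriver with a red handle, 192 mm long, at the front of the desk; to be left alone. Origin at its middle, on the desk.
- marker_black: Black-capped felt marker, 132 mm long, 18 mm high, lying at the right before the computer; to be left alone. Origin at its middle, on the desk.
- loupe: Black print loupe, 37 mm wide, 34 mm high; to be left alone. Origin at the centre of its foot.
- rubber: Blue and white eraser, 42 mm long, 11 mm high; to be left alone. Origin at the centre of its underside.
- glue_stick: Glue stick with a green cap standing beside the computer, 26 mm wide, 90 mm high; to be left alone. Origin at the centre of its foot.
- tool_cup: Grey pen cup with two markers beside the computer, 78 mm wide, 96 mm high (the markers stand higher); to be left alone. Origin at the centre of its foot.

How it is judged:
On the way, in this order (a step that is already met when the one before it is completed fails the run):
1. the release lever is pulled out while the pliers are still locked (value of joint lever above 0.08 rad and value of joint handle below 0.2 rad).
2. with the pliers open, the block is brought home and bears on the stop (value of joint handle above 0.35 rad and contact force between block and stop_c0 above 1 N).
At the end, for the whole second after the job is handed in: pliers locked over centre (handle under 0.03 rad, lever at rest under 0.08 rad), pressing the block with over 12 N; block flat and square on the deck (0.04 rad), its end within 1.5 mm of the stop; stop within 1.5 mm of its setting; other desk things within 30 mm of where they were (value of joint handle below 0.03 rad and value of joint lever below 0.08 rad and contact force between pad and block above 12 N and distance between block_end and stop_c0 below 0.0087 m and angle between the y axis of block and the y axis of fixture, either way round below 0.04 rad and height (world z) of block_center between 0.03 and 0.038 m and distance of stop_c0 from where it was at the start of the episode below 0.0015 m and linear speed of block below 0.01 m/s and distance of each of done_block_0, done_block_1, screwdriver, marker_black, loupe, rubber, glue_stick, tool_cup from where it was at the start of the episode below 0.03 m); the robot touches nothing.
It fails at once if the block is pressed so hard on the end stop (over 16 N) that its setting is no longer sure (contact force between block and stop_c0 above 16 N).
It fails at once if another thing on the desk is disturbed (moved more than 30 mm) (distance of any of done_block_0, done_block_1, screwdriver, marker_black, loupe, rubber, glue_stick, tool_cup from where it was at the start of the episode above 0.03 m).
It also fails if it takes over 54 s, if anything falls off the work surface, if the arm or the gripper's body presses on something with over 40 N, if the wrist force passes 120 N, or if a joint passes its speed limit or range.

### The arm

A 7-joint arm with a two-finger parallel gripper is mounted at the origin on a cart in front of the work surface, level with it; the furniture and walls round the work are solid. World frame = base frame: x ahead of the robot, y to its left, z up, the work surface at z = 0. Lengths are in m, angles in rad, forces in N, time in s.
With the tool pointing down it reaches from about 0.425 to 0.925 m from the base axis. Payload 6.8 kg.
Tool frame: the origin (TCP) lies between the finger pads; the fingertips stand 14 mm ahead of it and the grasp point (between the pads) lies 5 mm behind it; z points along the fingers, y is the line along which they close (so a half turn about z gives the same grasp; the last joint's range is limited). The gripper opens to 85 mm and grips with 20 to 120 N. Pads are 22 mm wide; open, the fingers measure 114 mm over their backs; the gripper's body (76 mm by 85 mm) begins 54 mm behind the grasp point. The pads swing forward as they close: fully open they stand 13 mm farther back than shut.
Start: joints at [1.019, 0.477, 0.022, 1.555, -0.011, 1.109, -0.083], TCP at [0.29, -0.61, 0.215] pointing down, gripper open.
Joint ranges: [-2.96, 2.96], [-0.34, 2.1], [-1.41, 1.46], [0.24, 2.44], [-1.37, 4.51], [0.17, 1.92], [-2.96, 2.96]. Speed limits (rad/s): [2.39, 2.39, 3.14, 3.14, 3.14, 3.14, 3.14].

### API

Orientations are given as a rotation vector (axis times angle).
In Python, from bench import r, eyes, ticket gives the robot as it stands. The module is installed in compiled form; this text tells all that it offers.
- The arm moves only by the tool arm_command, never from a script. Its argument "plan" is text: rows parted by semicolons, each of 4 numbers parted by spaces: the shift along the tool's x, y, z in m, then the turn about the tool's z in degrees. In form: tx ty tz yaw; .... A call has 1 to 20 rows; each row shifts and turns the commanded pose from where the row before left it, along the tool's axes as they then stand; what a row does not reach is not made up. A row lasts 1/8 s, in which the tool goes at most 62.5 mm and 10.7 degrees, less where a joint would pass 70% of its speed; a pose out of reach is approached as far as the arm can. A call is refused whole if a number of a shift passes 0.0625 or a number of a turn 10.7, either way. A call with a gripper value outside its range is refused whole. "hand" is the closure, from -1 (fully open) to 1 (shut), set as the call begins (left out, the last holds). The fingers move at their own pace and stop on an object; "grip_force" is the grip in N (left out, the last holds). Time passes only in rows, so rows that do not move let the fingers close. It gives the time, the measured TCP pose, the force, the opening and the grip force at its end, in the units of the state.
- r.get_obs(): the state, without advancing time (a new reading comes with each control period).
- eyes.grab_frame(name): name is "scene" or "top"; returns (picture, depth): 400x640x3 uint8, red, green, blue; 400x640 float32, m along the optical axis (not along the pixel's ray), 0 where there is no reading.
- eyes.calibration(name): a dict with "fov_y" (degrees; the focal length in pixels is half the picture's height over the tangent of half this angle, whatever the lens; pixels are square), "cx", "cy" (the principal point, pixels), "k1" (the pictures are not rectified: a ray, as slopes to the right and down, at radius r is drawn at 1 + k1 r^2 times it, then the intrinsics apply), "origin" and "attitude" of the camera in the world. Camera axes: x right, y up, looking along -z (the intrinsics and any distortion apply to the point x, -y, -z); pixel columns grow to the right and rows downward; lengths in m; the calibration is good to about 2 mm. A picture is of the moment at which its call begins. calibration takes no time and is no camera call.
- ticket.hand_in(): hands the job in; it is judged then, once.
The state is a dict: "clock": time; "joints": joint angles; "qvel": joint speeds; "tau": joint torques, N m; "tcp_pos": TCP position; "orientation": TCP orientation; "contact_force": force on the tool from outside, world axes, zero at the start; "moment": the same for the moment, N m; "grip_width": finger opening in m; "gripper_force": force on a finger pad.
Only numpy, scipy, OpenCV 4.12 (cv2) and the standard library are available. Lean on these libraries where they do the work, as an engineer would, in place of code of your own. Each camera call takes 0.05 s, during which the arm holds its last target. There are 200 camera calls.

## Working session

There is one attempt and no reset: what is moved stays moved. The work goes in short steps, Python scripts to look and compute and a tool call to move; the robot and the scene stay as the last step left them, time stands still between calls to the robot, and variables do not carry over. Pictures are saved under pics/ and viewed, at most 10 in all, crops included, and the job is handed in when it is done.

Besides the shell and the picture viewer there is one more tool, called after "Emit:" by a JSON object that holds its "op" and its "data", one argument or row to a line. arm_command: Moves the arm, as the interface text tells. Its arguments: {"type":"object","properties":{"plan":{"type":"string"},"hand":{"type":"number"},"grip_force":{"type":"number"}},"required":["plan"]}

```bash
mkdir -p pics
cat > h.py <<'E'
import numpy as np, cv2
from scipy.spatial.transform import Rotation as R
from bench import r, eyes, ticket
def cam(n):
    c=eyes.calibration(n); f=200/np.tan(np.radians(c['fov_y'])/2)
    a=np.array(c['attitude'],float)
    M=a if a.shape==(3,3) else (R.from_rotvec(a).as_matrix() if a.size==3 else R.from_quat(a).as_matrix())
    return c,f,M,np.array(c['origin'])
def rays(n,uv):
    c,f,M,o=cam(n); uv=np.atleast_2d(np.array(uv,float))
    d=(uv-[c['cx'],c['cy']])/f; s=d.copy()
    for _ in range(20): s=d/(1+c['k1']*(s**2).sum(1,keepdims=True))
    return o,np.c_[s[:,0],-s[:,1],-np.ones(len(s))]@M.T
def onz(n,uv,z):
    o,d=rays(n,uv); return o+d*((z-o[2])/d[:,2])[:,None]
def ondepth(n,uv,D):
    o,d=rays(n,uv); return o+d*np.atleast_1d(D)[:,None]
def grab(n,name):
    p,d=eyes.grab_frame(n); cv2.imwrite(f'pics/{name}.png',p[:,:,::-1]); np.savez(f'pics/{name}.npz',p=p,d=d); return p,d
E
python3 - <<'E'
from h import *
for n in('scene','top'):
    print(eyes.calibration(n)); grab(n,n+'0')
print(r.get_obs())
E
```

```text
{'fov_y': 48.337452351845215, 'cx': 317.5714621880704, 'cy': 199.09426816128843, 'k1': 0.01504179934667879, 'origin': array([0.20404536, 0.72995816, 0.54360698]), 'attitude': array([ 0.30969595, -1.41960119, -2.35861929])}
{'fov_y': 43.21152255621655, 'cx': 319.9414768789857, 'cy': 197.6306776141589, 'k1': -0.07433880821233683, 'origin': array([ 0.33626672, -0.0837168 ,  1.4285015 ]), 'attitude': array([ 0.12429508, -0.14712291, -1.5838934 ])}
{'clock': 0.1, 'joints': array([ 1.01887266,  0.47774804,  0.02233584,  1.55635072, -0.01152649,
        1.1092732 , -0.0830426 ]), 'qvel': array([-5.13145947e-05, -3.66136260e-03,  2.51884115e-04, -3.32547103e-03,
       -1.70496630e-03,  1.52224165e-03, -4.56408870e-04]), 'tau': array([ 3.73275354e-03, -5.97765362e+01,  1.61326557e+00, -2.81957674e+01,
        1.27972942e-02,  4.98284149e-03, -1.82200887e-05]), 'tcp_pos': array([ 0.28960375, -0.60910244,  0.21410307]), 'orientation': array([-3.06298215e+00, -6.91209041e-01,  7.13888606e-04]), 'contact_force': array([0.52120138, 0.20245547, 0.04721559]), 'moment': array([ 0.02020817, -0.02005289, -0.00798922]), 'gripper_force': 0.0, 'grip_width': 0.08499777318543315}
```

View pics/top0.png

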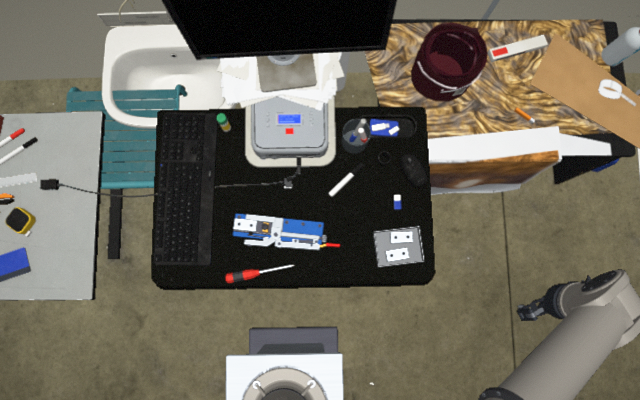

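View pics/scene0.png

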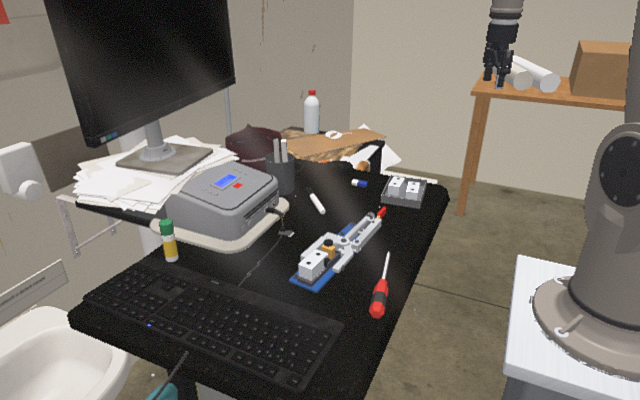

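Run:
```python
from h import *
for n,(x0,x1,y0,y1) in {'top':(225,350,200,260),'scene':(280,400,195,300)}.items():
    z=np.load(f'pics/{n}0.npz'); p=z['p']; d=z['d']
    c=p[y0:y1,x0:x1,::-1]; s=6 if n=='top' else 5
    cv2.imwrite(f'pics/{n}c.png',cv2.resize(c,None,fx=s,fy=s,interpolation=cv2.INTER_CUBIC))
z=np.load('pics/top0.npz'); p=z['p'].astype(int)
m=np.zeros(p.shape[:2],bool); m[200:260,225:350]=1
b=m&(p[:,:,2]>p[:,:,0]+50)&(p[:,:,2]>80); v,u=np.nonzero(b)
P=onz('top',np.c_[u,v],.010)[:,:2].astype(np.float32)
rc=cv2.minAreaRect(P); print(len(u),rc,cv2.boxPoints(rc))
rd=m&(p[:,:,0]>p[:,:,2]+80)&(p[:,:,0]>p[:,:,1]+80); v,u=np.nonzero(rd)
P=onz('top',np.c_[u,v],.046);print(len(u),P.mean(0),P.min(0),P.max(0))
z=np.load('pics/scene0.npz'); p=z['p'].astype(int)
m=np.zeros(p.shape[:2],bool); m[195:300,280:400]=1
b=m&(p[:,:,2]>p[:,:,0]+50)&(p[:,:,2]>80); v,u=np.nonzero(b)
P=onz('scene',np.c_[u,v],.010)[:,:2].astype(np.float32)
rc=cv2.minAreaRect(P); print(len(u),rc,cv2.boxPoints(rc))
```

```text
850 ((0.49604058265686035, 0.013937294483184814), (0.25395748019218445, 0.06561575829982758), 83.12506103515625) [[ 0.44826892 -0.10820125]
 [ 0.5134129  -0.11605562]
 [ 0.5438123   0.13607584]
 [ 0.47866827  0.14393021]]
50 [ 0.4457585  -0.13714538  0.046     ] [ 0.4416464  -0.15586703  0.046     ] [ 0.45049469 -0.1202036   0.046     ]
420 ((0.49208304286003113, 0.019276633858680725), (0.2536574900150299, 0.06619886308908463), 83.30082702636719) [[ 0.4444142  -0.10282491]
 [ 0.5101611  -0.11054744]
 [ 0.5397519   0.14137818]
 [ 0.47400498  0.1491007 ]]
```

View pics/topc.png

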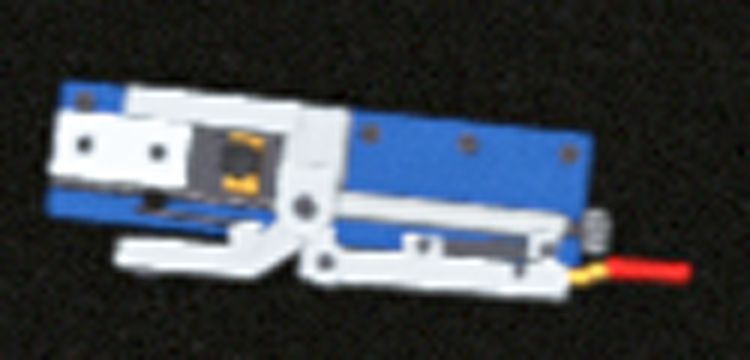

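View pics/scenec.png

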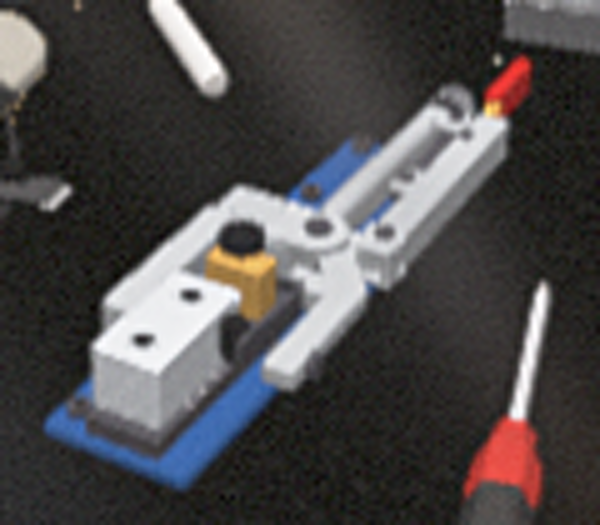

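The pictures show the fixture lying across the desk. The block is at the left (topc 50–190, 110–185), the brass stop is at (222–262, 130–190), and the red tail is at (610–690, 270). From both views, the fixture origin is at about (0.475, 0.021) with a yaw of about -6.8°.

Emit:
{"op": "arm_command", "data": {
  "plan": "0 0 0 -9.6; 0 0 0 -9.6; 0 0 0 -9.6; 0 0 0 -9.6; 0 0 0 -9.6; 0 0 0 -9.8; 0.048 0.012 0 0; 0.048 0.012 0 0; 0.048 0.012 0 0; 0.048 0.012 0 0; 0.048 0.012 0 0; 0.048 0.012 0 0; 0.048 0.012 0 0; 0.048 0.012 0 0; 0.048 0.012 0 0; 0.048 0.012 0.02 0; 0 0 0.03 0; 0 0 0.03 0; 0 0 0 0",
  "hand": 1,
  "grip_force": 40
}}

```text
clock: 2.48
tcp_pos: [0.4636, -0.1466, 0.1331]
orientation: [-2.345, -2.084, 0.004]
contact_force: [-0.6, -0.4, 1.3]
grip_width: -0.0001
gripper_force: 0.0
```

```bash
cat >> h.py <<'E'
O=np.array([.4749,.0209]); th=np.radians(-6.8); X=np.array([np.cos(th),np.sin(th)]); Y=np.array([-X[1],X[0]])
def fx(P): P=np.atleast_2d(P)[:,:2]-O; return np.round(1000*np.c_[P@X,P@Y],1)
E
python3 - <<'E'
from h import *
# block/stop from top picture, original coordinates
uv=lambda x,y:(225+(x+.5)/6-.5,200+(y+.5)/6-.5)
print('block -y end top', fx(onz('top',[uv(190,125),uv(187,187)],.048)),'free',fx(onz('top',[uv(55,112),uv(50,178)],.048)))
print('stop face',fx(onz('top',[uv(222,160)],.044)))
sv=lambda x,y:(280+(x+.5)/5-.5,195+(y+.5)/5-.5)
print('scene block free top corners',fx(onz('scene',[sv(92,345),sv(160,372)],.048)),'end',fx(onz('scene',[sv(168,278),sv(240,295)],.048)),'stop',fx(onz('scene',[sv(206,258),sv(247,272)],.044)))
o=r.get_obs(); print(fx(o['tcp_pos']))
p,d=grab('scene','s1'); q,_=grab('top','t1')
a=cv2.resize(p[120:270,260:430],None,fx=4,fy=4,interpolation=2)[:,:,::-1]
cv2.imwrite('pics/s1c.png',a)
E
```

```text
block -y end top [[34.7 54. ]
 [ 6.2 52. ]] free [[ 34.3 116.5]
 [  3.8 114.9]]
stop face [[20.5 38. ]]
scene block free top corners [[ 32.5 113.4]
 [  2.1 114.1]] end [[31.7 61.4]
 [ 2.  56.5]] stop [[29.4 36.6]
 [10.5 36.5]]
[[   8.6 -167.7]]
```

View pics/s1c.png

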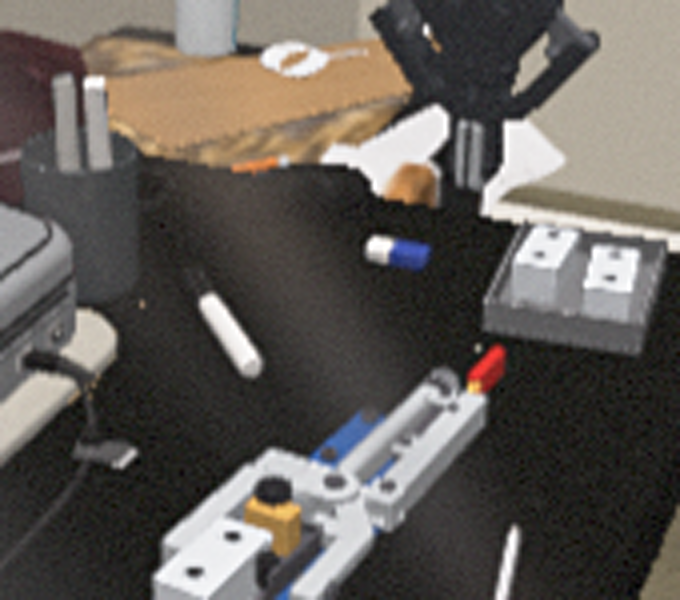

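The fingers hang above the lever tail (crop 470, 187) and the tail is at (488, 368). I'm descending on its +x side.

Emit:
{"op": "arm_command", "data": {
  "plan": "0.0045 0.0055 0 0; 0 0 0.04 0; 0 0 0.03 0; 0 0 0.02 0; 0 0 0.007 0; 0 0 0 0; 0 0 0 0"
}}

```text
clock: 3.45
tcp_pos: [0.4726, -0.1435, 0.0391]
orientation: [2.348, 2.085, 0.002]
contact_force: [0.2, -0.0, 0.1]
grip_width: 0.0003
gripper_force: 0.0
```

Run:
```python
from h import *
o=r.get_obs(); print(fx(o['tcp_pos']),o['tcp_pos'],o['contact_force'])
p,d=grab('scene','s2')
cv2.imwrite('pics/s2c.png',cv2.resize(p[150:270,320:430],None,fx=5,fy=5,interpolation=2)[:,:,::-1])
```

```text
[[  17.2 -163.5]] [ 0.47260903 -0.14346867  0.03905777] [ 0.19299525 -0.02195477  0.10145806]
```

View pics/s2c.png

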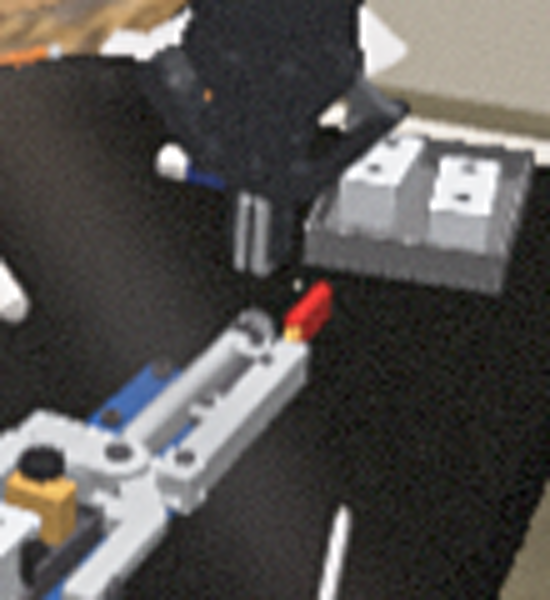

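The closed fingers are at (260, 270), just on the +x side of the red tail at (310, 305). Next I pull toward -x.

Emit:
{"op": "arm_command", "data": {
  "plan": "0 -0.002 0.003 0; 0 -0.003 0 0; 0 -0.003 0 0; 0 -0.002 0 0; 0 -0.002 0 0; 0 -0.002 0 0; 0 -0.002 0 0; 0 -0.002 0 0; 0 -0.002 0 0; 0 -0.002 0 0; 0 -0.002 0 0; 0 0 0 0"
}}

```text
clock: 5.0
tcp_pos: [0.4476, -0.1405, 0.035]
orientation: [-2.349, -2.086, 0.0]
contact_force: [1.2, -0.0, 0.2]
grip_width: -0.0003
gripper_force: 0.0
```

Run:
```python
from h import *
o=r.get_obs(); print(fx(o['tcp_pos']),o['tcp_pos'],o['contact_force'])
p,d=grab('scene','s3')
cv2.imwrite('pics/s3c.png',cv2.resize(p[150:300,280:430],None,fx=4,fy=4,interpolation=2)[:,:,::-1])
P=p.astype(int); m=(P[:,:,0]>P[:,:,1]+80)&(P[:,:,0]>P[:,:,2]+80); m[:,430:]=0;m[240:]=0;m[:150]=0;m[:,:330]=0
v,u=np.nonzero(m); print(len(u),u.mean(),v.mean(), fx(onz('scene',[[u.mean(),v.mean()]],.037)))
```

```text
[[  -8.  -163.5]] [ 0.44757397 -0.14046034  0.03499245] [ 1.19225028 -0.04420658  0.22078602]
54 381.4074074074074 212.2962962962963 [[ -11.7 -164.3]]
```

Emit:
{"op": "arm_command", "data": {
  "plan": "0 -0.002 0 0; 0 -0.002 0 0; 0 -0.002 0 0; 0 -0.002 0 0; 0 0 0 0"
}}

```text
clock: 5.68
tcp_pos: [0.4396, -0.1396, 0.035]
orientation: [-2.349, -2.086, 0.0]
contact_force: [-0.1, -0.7, -0.2]
grip_width: 0.0001
gripper_force: 0.0
```

Emit:
{"op": "arm_command", "data": {
  "plan": "0 -0.002 0 0; 0 -0.002 0 0; 0 0 0 0"
}}

```text
clock: 6.05
tcp_pos: [0.4356, -0.1391, 0.035]
orientation: [-2.349, -2.086, 0.0]
contact_force: [-0.3, 0.2, 0.4]
grip_width: 0.0001
gripper_force: 0.0
```

Run:
```python
from h import *
p,d=grab('scene','s4')
cv2.imwrite('pics/s4c.png',cv2.resize(p[150:300,280:430],None,fx=4,fy=4,interpolation=2)[:,:,::-1])
```

```text
(no output)
```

View pics/s4c.png

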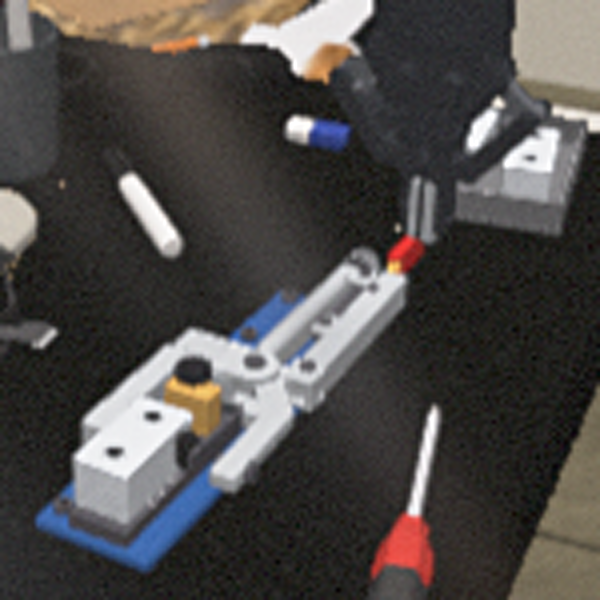

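The pliers are still locked: handle and tail are at (395, 270), and the finger tip at (430, 238) overlaps the tail's end. I'll measure the tail's shift between pictures.

Run:
```python
from h import *
p,d=grab('top','t4')
for f,n,b in (('scene0','scene',(150,240,330,430)),('s2','scene',(150,240,330,430)),('s3','scene',(150,240,330,430)),('s4','scene',(150,240,330,430)),('top0','top',(225,260,310,360)),('t4','top',(225,260,310,360))):
    z=np.load(f'pics/{f}.npz');P=z['p'].astype(int);m=np.zeros(P.shape[:2],bool);m[b[0]:b[1],b[2]:b[3]]=1
    m&=(P[:,:,0]>P[:,:,1]+80)&(P[:,:,0]>P[:,:,2]+80); v,u=np.nonzero(m)
    if len(u)==0: print(f,0);continue
    Q=fx(onz(n,np.c_[u,v],.046 if n=='top' else .037)); D=z['d'][m]; W=ondepth(n,np.c_[u,v],D)
    print(f,len(u),u.min(),u.max(),v.min(),v.max(),Q.mean(0),Q.min(0),Q.max(0),'depth',np.median(fx(W),0),np.percentile(W[:,2],[5,50,95]))
cv2.imwrite('pics/t4c.png',cv2.resize(p[200:270,280:370],None,fx=8,fy=8,interpolation=2)[:,:,::-1])
```

```text
scene0 60 377 385 206 217 [ -10.92166667 -167.26333333] [ -20. -195.] [  -2.4 -144.1] depth [ -14.45 -162.2 ] [0.00063088 0.04224901 0.04519084]
s2 59 377 385 206 217 [ -10.89661017 -167.18983051] [ -20. -195.] [  -2.4 -142.9] depth [ -14.3 -161.6] [-0.00145815  0.04178702  0.04559573]
s3 54 377 385 207 217 [ -11.71111111 -164.36111111] [ -20.  -191.8] [  -4.5 -142.9] depth [ -14.9  -157.35] [0.03136668 0.04197657 0.04564854]
s4 46 377 385 209 217 [ -11.77608696 -161.82173913] [ -20.  -179.2] [  -4.5 -144.1] depth [ -14.95 -156.75] [0.03100396 0.04158273 0.04487838]
top0 50 326 339 243 246 [ -10.228 -160.384] [ -15.4 -179.3] [  -5.3 -143.1] depth [  -9.85 -159.9 ] [-0.00069206  0.04439076  0.04885086]
t4 0
```

View pics/t4c.png

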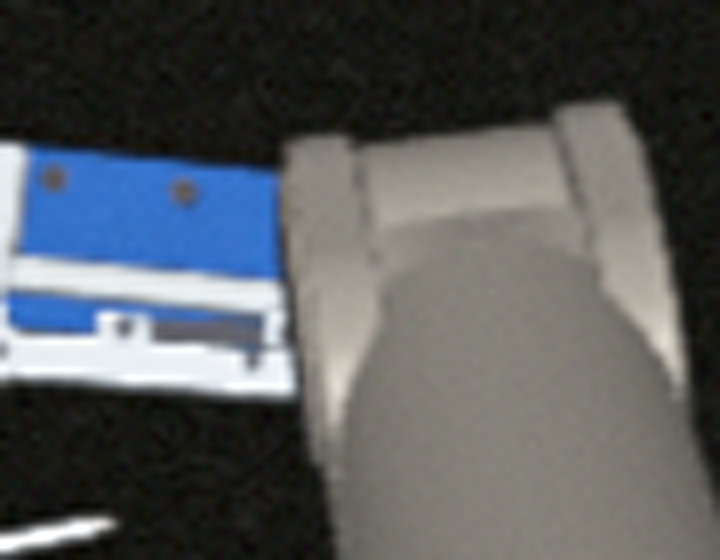

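The tail has not moved. I'll read the finger's position from depth in the same picture.

Run:
```python
from h import *
z=np.load('pics/s4.npz');d=z['d'];p=z['p']
c,f,M,o=cam('scene')
for v in range(192,216,3):
    row=[]
    for u in range(380,396,2):
        W=ondepth('scene',[[u,v]],d[v,u]); row.append('%d:%.0f,%.0f,%.0f'%(p[v,u].mean(),*fx(W)[0],1000*W[0,2]))
    print(v,' '.join(row))
def proj(P):
    q=(np.array(P)-o)@M; s=np.array([q[0],-q[1]])/-q[2]; s=s*(1+c['k1']*(s@s)); return s*f+[c['cx'],c['cy']]
t=r.get_obs()['tcp_pos']; print(t,'tcp px',proj(t),'tip px',proj(t-[0,0,.014]))
```

```text
192 44:-10,-150,95 47:-15,-150,97 41:-19,-153,96 39:-21,-160,94 46:-28,-152,99 46:-33,-152,101 39:-35,-159,98 47:-41,-156,101
195 35:57,-314,-3 72:-14,-155,86 165:-19,-154,88 86:-20,-162,85 57:-30,-151,93 46:-34,-151,94 45:-36,-157,92 85:-42,-155,94
198 42:-10,-153,79 92:-15,-154,80 110:-20,-154,81 137:-25,-151,84 113:-30,-152,85 36:-33,-155,84 49:-34,-166,80 93:5,-280,18
201 46:-10,-155,70 120:-17,-151,74 89:-20,-155,73 136:-26,-150,77 92:-28,-156,75 42:-33,-156,76 45:-36,-162,74 92:4,-281,9
204 41:-10,-157,62 138:-16,-153,65 73:-21,-152,67 137:-26,-153,68 80:-29,-157,67 43:-34,-155,69 61:-34,-167,64 77:4,-284,-1
207 67:27,-247,1 143:-18,-151,59 64:-21,-154,58 139:-27,-152,61 67:-30,-156,60 46:-34,-157,61 27:3,-269,-3 26:-1,-271,-2
210 95:-9,-162,43 120:-14,-161,45 72:-15,-170,41 103:-26,-155,52 72:5,-246,-1 31:1,-250,-2 34:-4,-251,-1 35:-7,-258,-3
213 106:-16,-146,45 68:-15,-160,38 72:-15,-173,32 37:3,-231,-2 26:0,-236,-3 20:-5,-236,-2 31:-9,-239,-2 32:-14,-240,-1
[ 0.43588146 -0.13908216  0.03501768] tcp px [384.44036043 214.10959412] tip px [384.00163834 219.37869143]
```

Run:
```python
from h import *
c,f,M,o=cam('scene')
def proj(P):
    q=(np.array(P)-o)@M; s=np.array([q[0],-q[1]])/-q[2]; s=s*(1+c['k1']*(s@s)); return s*f+[c['cx'],c['cy']]
for nm,t in (('s1',[.4636,-.1466,.1331]),('s2',[.4726,-.1435,.0391]),('s4',[.4358,-.1391,.035])):
    t=np.array(t); z=np.load(f'pics/{nm}.npz');d=z['d'];p=z['p']
    px=proj(t); print(nm,'tcp px',px.round(1),'tip',proj(t-[0,0,.014]).round(1))
    v,u=np.mgrid[int(px[1])-35:int(px[1])+15,int(px[0])-15:int(px[0])+16]; v=v.ravel();u=u.ravel()
    W=ondepth('scene',np.c_[u,v],d[v,u]); F=fx(W); k=(np.abs(F-fx(t)).max(1)<25)&(W[:,2]>.01)&(p[v,u,0].astype(int)<p[v,u,1]+40)
    i=np.argsort(W[k,2])[:12]; print(np.c_[u[k],v[k],F[k],1000*W[k,2]][i].round(0).astype(int).tolist())
```

```text
s1 tcp px [376.6 171.7] tip [376.2 177.4]
[[381, 166, 0, -170, 148], [377, 167, 5, -159, 149], [382, 165, 0, -175, 149], [374, 166, 12, -159, 149], [380, 166, 1, -166, 150], [378, 167, 2, -158, 150], [379, 167, 0, -158, 150], [375, 166, 9, -157, 151], [376, 166, 7, -158, 151], [377, 166, 5, -159, 151], [380, 165, 2, -167, 151], [379, 166, 0, -158, 153]]
s2 tcp px [369.9 208.4] tip [369.6 213.6]
[[374, 218, -4, -142, 30], [374, 217, -5, -139, 35], [373, 215, -2, -140, 39], [368, 213, 10, -139, 41], [373, 214, -1, -141, 41], [369, 213, 8, -140, 41], [372, 213, 2, -142, 42], [371, 213, 4, -141, 42], [372, 205, 8, -154, 55], [373, 204, 8, -160, 55], [369, 204, 16, -154, 56], [374, 203, 8, -163, 56]]
s4 tcp px [384.5 214.1] tip [384.  219.4]
[[374, 218, -4, -142, 31], [380, 218, -16, -148, 31], [374, 217, -4, -141, 34], [373, 214, -1, -141, 41], [372, 213, 2, -142, 42], [386, 210, -26, -155, 52], [388, 209, -28, -161, 52], [387, 210, -28, -155, 52], [387, 209, -28, -157, 54], [384, 209, -22, -153, 54], [385, 209, -24, -153, 55], [382, 208, -17, -153, 55]]
```

The depth shows the fingertips about 30 mm higher than the reported TCP implies: the tip is at z≈0.052 and passed over the tail. I'll go back and lower accordingly.

Emit:
{"op": "arm_command", "data": {
  "plan": "0 0 -0.012 0; 0 0.017 0 0; 0 0.017 0 0; 0 0 0 0; 0 0 0.012 0; 0 0 0.012 0; 0 0 0.006 0; 0 0 0.004 0; 0 0 0 0"
}}

```text
clock: 7.28
tcp_pos: [0.4694, -0.143, 0.0127]
orientation: [-2.348, -2.086, 0.001]
contact_force: [0.5, -0.9, -0.5]
grip_width: -0.0004
gripper_force: 0.0
```

```bash
cat >> h.py <<'E'
def finger(nm):
    c,f,M,o=cam('scene'); ob=r.get_obs(); t=ob['tcp_pos']; p,d=grab('scene',nm)
    v,u=np.mgrid[150:300,260:430]; v=v.ravel();u=u.ravel()
    W=ondepth('scene',np.c_[u,v],d[v,u]); F=fx(W); k=(np.abs(F-fx(t)).max(1)<25)&(W[:,2]>.008)&(W[:,2]<t[2]+.08)
    i=np.argsort(W[k,2])[:14]; print(np.c_[u[k],v[k],F[k],1000*W[k,2]][i].round(0).astype(int).tolist())
    print('tcp',fx(t),t[2],ob['contact_force'].round(1)); return p,d
E
python3 - <<'E'
from h import *
p,d=finger('s5')
for v in range(195,225,3):
    print(v,' '.join('%d:%.0f,%.0f,%.0f'%(p[v,u].mean(),*fx(W)[0],1000*W[0,2]) for u in range(362,390,3) for W in [ondepth('scene',[[u,v]],d[v,u])]))
E
```

```text
[[374, 214, 5, -161, 29], [374, 218, -3, -144, 29], [374, 213, 4, -158, 33], [375, 213, 2, -159, 34], [368, 212, 17, -153, 34], [373, 213, 5, -155, 35], [374, 217, -5, -139, 35], [369, 212, 14, -153, 35], [367, 211, 20, -155, 36], [366, 210, 24, -157, 36], [370, 212, 12, -153, 36], [373, 212, 6, -156, 36], [375, 212, 2, -158, 37], [367, 210, 21, -156, 37]]
tcp [[  14.  -163.4]] 0.012737892527535627 [ 0.5 -0.9 -0.5]
195 41:33,-150,76 46:27,-152,76 47:18,-150,80 55:16,-161,76 46:4,-150,84 46:-3,-151,85 63:-6,-161,82 49:-17,-152,89 47:-24,-153,90 89:-32,-150,94
198 33:91,-274,-3 34:81,-272,-0 44:16,-148,74 44:13,-156,71 51:2,-148,78 48:-2,-156,75 45:-12,-150,80 44:-18,-152,81 78:-25,-151,84 91:19,-282,13
201 28:83,-260,-4 29:75,-260,-1 122:19,-153,63 93:14,-159,62 75:3,-152,68 45:-2,-157,67 53:41,-278,-0 76:32,-275,4 92:24,-276,5 91:17,-279,6
204 30:74,-242,-2 31:70,-249,-4 132:18,-153,56 97:10,-152,58 69:7,-161,55 49:-1,-160,57 21:35,-265,-1 20:29,-269,-1 33:23,-276,-3 37:15,-277,-1
207 36:69,-230,-3 37:60,-229,-1 145:18,-154,47 110:10,-152,50 60:5,-159,49 42:-1,-162,49 67:28,-250,-1 98:-10,-176,45 46:16,-259,-2 32:10,-265,-3
210 42:59,-210,0 37:54,-218,-2 139:17,-154,39 142:9,-153,42 56:4,-157,42 61:0,-165,39 96:-8,-163,43 100:-16,-163,45 38:10,-247,-3 28:3,-248,-2
213 34:55,-202,-3 33:46,-200,0 163:10,-140,40 135:2,-138,44 88:4,-158,33 77:22,-219,-1 104:-16,-146,45 68:-15,-165,36 33:2,-229,-0 32:-3,-235,-2
216 43:47,-186,-2 158:40,-190,-1 143:7,-132,37 87:-1,-131,40 116:22,-201,-1 179:-12,-140,39 96:-17,-146,38 41:4,-214,-2 22:-1,-221,-4 39:-9,-221,-2
219 162:9,-106,42 215:1,-104,45 218:-4,-110,44 172:-10,-112,45 192:-14,-120,42 227:-20,-123,42 213:-26,-123,44 30:-3,-200,-2 35:-8,-206,-3 32:-15,-207,-1
222 212:2,-93,43 143:-2,-99,41 93:-5,-108,37 171:-12,-108,40 173:-21,-103,45 225:-26,-110,43 127:-29,-119,39 26:-8,-187,-2 30:-13,-194,-4 32:-20,-195,-2
```

The tip is now at z≈0.029 beside the tail (pixel 374, 214). I'll go 6 mm lower and then pull.

Emit:
{"op": "arm_command", "data": {
  "plan": "0 0 0.006 0; 0 -0.004 0 0; 0 -0.003 0 0; 0 -0.003 0 0; 0 -0.002 0 0; 0 -0.002 0 0; 0 -0.002 0 0; 0 -0.002 0 0; 0 -0.002 0 0; 0 0 0 0"
}}

```text
clock: 8.57
tcp_pos: [0.45, -0.1407, 0.0071]
orientation: [2.348, 2.086, 0.001]
contact_force: [2.0, -0.3, -0.6]
grip_width: -0.0
gripper_force: 1.3
```

Emit:
{"op": "arm_command", "data": {
  "plan": "0 -0.002 0 0; 0 -0.002 0 0; 0 0 0 0"
}}

```text
clock: 8.95
tcp_pos: [0.4455, -0.1401, 0.007]
orientation: [-2.349, -2.086, 0.0]
contact_force: [1.8, -0.1, 0.4]
grip_width: 0.0
gripper_force: 1.0
```

Emit:
{"op": "arm_command", "data": {
  "plan": "0 -0.002 0 0; 0 -0.002 0 0; 0 0 0 0"
}}

```text
clock: 9.32
tcp_pos: [0.4413, -0.1397, 0.0069]
orientation: [-2.348, -2.086, 0.001]
contact_force: [1.8, 0.2, -1.0]
grip_width: -0.0001
gripper_force: 0.7
```

Contact is made and the lever's light spring is being felt, so I keep pulling.

Emit:
{"op": "arm_command", "data": {
  "plan": "0 -0.002 0 0; 0 -0.002 0 0; 0 0 0 0"
}}

```text
clock: 9.7
tcp_pos: [0.4372, -0.1393, 0.0069]
orientation: [-2.348, -2.086, 0.001]
contact_force: [0.8, 0.5, 0.3]
grip_width: 0.0001
gripper_force: 0.4
```

Emit:
{"op": "arm_command", "data": {
  "plan": "0 -0.002 0 0; 0 -0.002 0 0; 0 0 0 0"
}}

```text
clock: 10.07
tcp_pos: [0.4332, -0.1389, 0.0069]
orientation: [-2.348, -2.086, 0.001]
contact_force: [0.7, -0.8, 0.3]
grip_width: -0.0005
gripper_force: 0.0
```

Run:
```python
from h import *
p,d=finger('s6')
cv2.imwrite('pics/s6c.png',cv2.resize(p[150:300,280:430],None,fx=4,fy=4,interpolation=2)[:,:,::-1])
```

```text
[[388, 220, -30, -161, 24], [386, 221, -29, -154, 24], [387, 221, -31, -155, 25], [387, 220, -29, -158, 25], [382, 220, -20, -152, 25], [383, 220, -22, -153, 25], [385, 220, -26, -155, 25], [384, 220, -24, -154, 25], [392, 223, -46, -148, 27], [383, 219, -21, -153, 28], [384, 219, -23, -154, 28], [382, 219, -20, -152, 28], [386, 220, -29, -152, 28], [388, 219, -32, -156, 30]]
tcp [[ -22.5 -163.6]] 0.006883160966691858 [ 0.7 -0.8  0.3]
```

View pics/s6c.png

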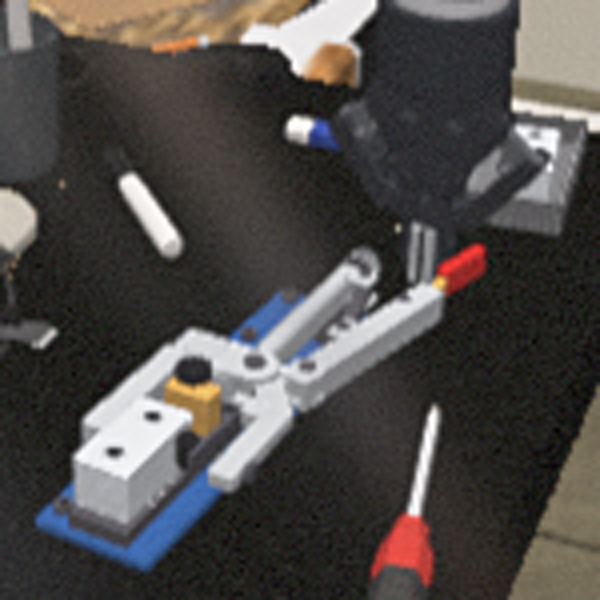

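The pliers sprang open: handle and tail are now at (370, 330) and (462, 268). I'll lift and go beyond the block's free end.

Emit:
{"op": "arm_command", "data": {
  "plan": "0 0 -0.03 0; 0 0 -0.04 0; 0 0 -0.03 0; 0.04 0.006 0 0; 0.043 0.006 0 0; 0.043 0.006 0 0; 0.043 0.006 0 0; 0.043 0.006 0 0; 0.045 0.007 0 0; 0.044 0.008 0 0; 0 0 0.03 0; 0 0 0.03 0; 0 0 0.02 0; 0 0 0.01 0; 0 0 0.003 0; 0 0 0 0"
}}

```text
clock: 12.12
tcp_pos: [0.5144, 0.1549, 0.0145]
orientation: [2.349, 2.086, 0.001]
contact_force: [0.4, 0.1, 0.0]
grip_width: 0.0003
gripper_force: 0.0
```

Run:
```python
from h import *
p,d=finger('s7')
cv2.imwrite('pics/s7c.png',cv2.resize(p[180:330,240:420],None,fx=4,fy=4,interpolation=2)[:,:,::-1])
```

```text
[[313, 287, -1, 114, 8], [303, 285, 18, 120, 8], [300, 283, 26, 118, 8], [310, 288, 2, 120, 8], [312, 288, -1, 118, 9], [312, 287, 0, 116, 9], [307, 286, 10, 118, 9], [309, 288, 3, 122, 9], [301, 284, 22, 120, 9], [298, 283, 29, 120, 9], [302, 284, 21, 119, 9], [299, 283, 27, 120, 9], [308, 286, 8, 118, 9], [304, 285, 16, 120, 9]]
tcp [[ 23.4 137.7]] 0.01447006832133537 [0.4 0.1 0. ]
```

View pics/s7c.png

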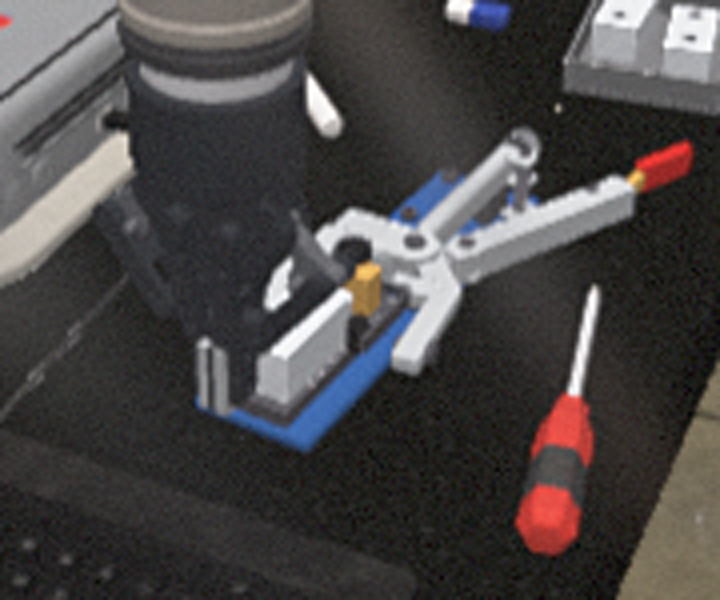

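The pliers are wide open: the handle runs to (630, 190) and the tail is at (665, 165). The finger at (215, 400) stands just beyond the block's free end.

Run:
```python
from h import *
z=np.load('pics/s7.npz');d=z['d'];p=z['p']
for v in range(268,286,4):
    print(v,' '.join('%d:%.0f,%.0f,%.0f'%(p[v,u].mean(),*fx(W)[0],1000*W[0,2]) for u in range(286,316,2) for W in [ondepth('scene',[[u,v]],d[v,u])]))
```

```text
268 37:82,84,-1 45:33,145,58 142:26,149,63 56:20,150,66 155:16,151,68 90:11,151,70 43:10,146,67 42:6,146,69 47:10,134,59 68:-4,148,75 125:-10,151,78 232:11,112,45 240:7,111,46 222:5,108,45 140:3,104,43
272 40:75,95,-0 53:34,143,47 140:26,148,53 56:20,150,57 140:17,149,58 116:15,146,57 46:12,144,56 39:7,144,59 46:8,136,53 121:19,114,34 171:15,114,36 170:10,114,38 171:6,113,39 148:4,110,38 145:3,104,34
276 36:68,104,-1 41:33,145,40 139:26,149,45 59:22,149,47 138:19,147,47 125:15,146,47 45:12,144,48 44:8,144,49 53:9,136,44 152:20,113,24 172:15,113,26 167:10,114,29 168:6,113,30 142:3,111,30 147:2,106,26
280 44:61,114,-2 42:58,112,-2 138:27,149,36 62:22,149,38 140:18,148,39 122:14,147,40 44:12,144,38 53:9,142,39 77:20,120,19 88:18,116,18 102:14,114,18 101:10,114,19 161:6,113,21 120:4,110,20 86:1,108,20
284 35:54,124,-2 40:51,122,-2 32:48,120,-2 36:45,117,-2 54:37,122,4 79:33,121,5 92:29,120,6 109:25,120,8 105:21,119,9 92:16,119,11 74:13,117,11 64:7,118,14 65:4,118,15 59:1,115,15 96:1,107,9
```

Emit:
{"op": "arm_command", "data": {
  "plan": "-0.003 -0.002 0 0; -0.003 0 0 0; -0.003 0 0 0; -0.002 0 0 0; -0.002 0 0 0; -0.002 0 0 0; -0.002 0 0 0; -0.002 0 0 0; -0.002 0 0 0; -0.001 0 0 0; -0.001 0 0 0; 0 0 0 0"
}}

```text
clock: 13.68
tcp_pos: [0.5094, 0.132, 0.014]
orientation: [2.349, 2.086, -0.0]
contact_force: [-0.1, 0.2, 0.2]
grip_width: 0.0001
gripper_force: 0.2
```

Emit:
{"op": "arm_command", "data": {
  "plan": "-0.001 0 0 0; -0.001 0 0 0; 0 0 0 0"
}}

```text
clock: 14.05
tcp_pos: [0.5091, 0.1301, 0.014]
orientation: [2.349, 2.086, -0.0]
contact_force: [-0.5, 0.1, -0.6]
grip_width: -0.0003
gripper_force: 0.3
```

```bash
cat >> h.py <<'E'
def blk(nm):
    p,d=grab('scene',nm); P=p.astype(int)
    v,u=np.mgrid[225:300,270:345]; v=v.ravel();u=u.ravel(); W=ondepth('scene',np.c_[u,v],d[v,u]); F=fx(W)
    a=(np.abs(W[:,2]-.046)<.006)&(P[v,u].min(1)>150)&(F[:,1]>30)&(F[:,0]<30)&(F[:,0]>0)
    g=(P[v,u,0]>P[v,u,2]+60)&(W[:,2]>.025)
    print('block top y',np.percentile(F[a,1],[2,50,98]),a.sum(),'brass y',np.percentile(F[g,1],[5,50,95]),g.sum())
    ob=r.get_obs();print('tcp',fx(ob['tcp_pos']),ob['contact_force'].round(2))
    return p
E
python3 - <<'E'
from h import *
blk('s8')
E
```

```text
block top y [ 41.72  75.4  101.82] 81 brass y [ 22.145  30.25  153.3  ] 40
tcp [[ 21.1 112.4]] [-0.05  0.8   0.18]
```

Emit:
{"op": "arm_command", "data": {
  "plan": "-0.001 0 0 0; -0.001 0 0 0; 0 0 0 0"
}}

```text
clock: 14.48
tcp_pos: [0.5089, 0.128, 0.014]
orientation: [2.349, 2.086, -0.0]
contact_force: [1.2, -0.0, 0.5]
grip_width: -0.0
gripper_force: 0.3
```

Emit:
{"op": "arm_command", "data": {
  "plan": "-0.0005 0 0 0; -0.0005 0 0 0; 0 0 0 0"
}}

```text
clock: 14.85
tcp_pos: [0.5088, 0.1272, 0.014]
orientation: [2.349, 2.086, -0.0]
contact_force: [-0.8, 1.4, 0.4]
grip_width: 0.0001
gripper_force: 0.4
```

Emit:
{"op": "arm_command", "data": {
  "plan": "-0.0005 0 0 0; -0.0005 0 0 0; 0 0 0 0"
}}

```text
clock: 15.22
tcp_pos: [0.5086, 0.1261, 0.014]
orientation: [2.349, 2.086, -0.0]
contact_force: [0.5, 1.0, 0.0]
grip_width: 0.0
gripper_force: 0.4
```

Emit:
{"op": "arm_command", "data": {
  "plan": "-0.0005 0 0 0; -0.0005 0 0 0; 0 0 0 0"
}}

```text
clock: 15.6
tcp_pos: [0.5085, 0.1251, 0.014]
orientation: [2.349, 2.086, -0.0]
contact_force: [0.1, 0.8, -0.1]
grip_width: 0.0001
gripper_force: 0.4
```

Run:
```python
from h import *
blk('s9')
```

```text
block top y [37.48 72.3  95.68] 81 brass y [11.31  26.25  30.055] 22
tcp [[ 21.1 107.5]] [-0.29  0.63  1.03]
```

Emit:
{"op": "arm_command", "data": {
  "plan": "-0.0005 0 0 0; -0.0005 0 0 0; 0 0 0 0"
}}

```text
clock: 16.02
tcp_pos: [0.5084, 0.1241, 0.014]
orientation: [2.349, 2.086, -0.0]
contact_force: [0.3, 1.5, 1.0]
grip_width: -0.0002
gripper_force: 0.5
```

Emit:
{"op": "arm_command", "data": {
  "plan": "-0.0005 0 0 0; -0.0005 0 0 0; 0 0 0 0"
}}

```text
clock: 16.4
tcp_pos: [0.5083, 0.1235, 0.014]
orientation: [-2.348, -2.086, -0.001]
contact_force: [0.9, 1.9, 0.3]
grip_width: -0.0002
gripper_force: 1.1
```

Emit:
{"op": "arm_command", "data": {
  "plan": "-0.0005 0 0 0; -0.0005 0 0 0; 0 0 0 0"
}}

```text
clock: 16.77
tcp_pos: [0.5084, 0.1235, 0.0141]
orientation: [-2.347, -2.087, -0.003]
contact_force: [0.1, 6.1, -0.6]
grip_width: -0.0
gripper_force: 2.7
```

The block bears on the stop: force is 6 N and the motion has stalled. I back off, lift, open the gripper and go above the handles.

Emit:
{"op": "arm_command", "data": {
  "plan": "0.005 0 0 0; 0.01 0 0 0; 0 0 -0.04 0; 0 0 -0.04 0; 0 0 -0.03 0; -0.04 -0.008 0 0; -0.04 -0.008 0 0; -0.04 -0.008 0 0; -0.04 -0.008 0 0; -0.03 -0.008 0 0; 0 0 0 0; 0 0 0 0",
  "hand": 1
}}

```text
clock: 18.27
tcp_pos: [0.4483, -0.0461, 0.1242]
orientation: [2.348, 2.087, 0.001]
contact_force: [-0.4, 0.0, -0.0]
grip_width: 0.0001
gripper_force: 0.0
```

Emit:
{"op": "arm_command", "data": {
  "plan": "0 0 0 0; 0 0 0 0; 0 0 0 0; 0 0 0 0; 0 0 0 0; 0 0 0 0",
  "hand": -1,
  "grip_force": 60
}}

```text
clock: 19.02
tcp_pos: [0.4478, -0.0468, 0.124]
orientation: [2.349, 2.086, 0.0]
contact_force: [0.5, 0.4, 0.6]
grip_width: 0.0849
gripper_force: 0.0
```

Run:
```python
from h import *
print('sd tip',fx(onz('scene',[[388.7,252.5]],.005)))
p=blk('s10'); d=np.load('pics/s10.npz')['d']
v,u=np.mgrid[190:270,300:420]; v=v.ravel();u=u.ravel(); W=ondepth('scene',np.c_[u,v],d[v,u]); F=fx(W)
for lo in (-115,-100,-85,-70,-55,-40):
    k=(np.abs(F[:,1]-lo)<4)&(W[:,2]>.035)&(W[:,2]<.052); print(lo,np.sort(F[k,0])[[0,1,2,-3,-2,-1]] if k.sum()>5 else k.sum())
a=(W[:,2]>.06)&(W[:,2]<.2)&(np.abs(F[:,0])<150)&(np.abs(F[:,1]+65)<60); i=np.argsort(W[a,2])[:25]; print(np.c_[u[a],v[a],F[a],1000*W[a,2]][i].round().astype(int).tolist())
cv2.imwrite('pics/s10c.png',cv2.resize(p[150:300,270:420],None,fx=4,fy=4,interpolation=2)[:,:,::-1])
```

```text
sd tip [[-74.4 -68.1]]
block top y [35.604 69.4   95.596] 277 brass y [ 9.905 26.3   32.96 ] 30
tcp [[-18.9 -70.5]] [-0.51  0.42 -0.96]
-115 [-73.4 -73.3 -71.8   7.3   9.2   9.2]
-100 [-69.2 -68.3 -68.2   5.6   6.1   8.6]
-85 [-61.6 -61.4 -60.7   3.4   5.5   8.9]
-70 [-54.4 -54.3 -54.1   6.1   6.3   7.9]
-55 [-48.2 -48.1 -47.7   5.    6.    7.3]
-40 [-42.1 -41.6 -41.2   5.1   7.1   7.2]
[[390, 190, -68, -60, 154], [391, 190, -71, -59, 155]]
```

View pics/s10c.png

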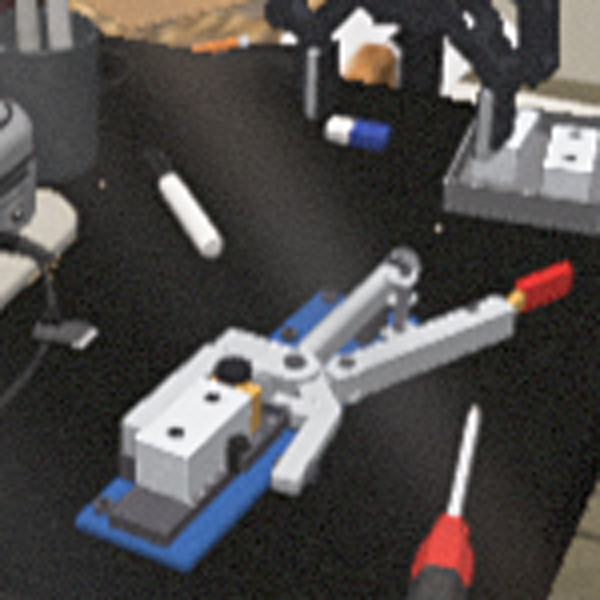

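The block sits against the stop (260, 400). The gripper's open fingers at (312, 110) and (487, 145) straddle both handles. I shift 4 mm to -x and descend.

Emit:
{"op": "arm_command", "data": {
  "plan": "0.001 -0.004 0.03 0; 0 0 0.03 0; 0 0 0.02 0; 0 0 0.015 0; 0 0 0.012 0; 0 0 0.01 0; 0 0 0.007 0; 0 0 0 0"
}}

```text
clock: 20.08
tcp_pos: [0.4438, -0.0453, -0.0003]
orientation: [-2.348, -2.086, 0.001]
contact_force: [-0.3, 0.2, -0.5]
grip_width: 0.0853
gripper_force: 0.0
```

Run:
```python
from h import *
ob=r.get_obs(); print(fx(ob['tcp_pos']),ob['tcp_pos'],ob['contact_force'],ob['grip_width'])
p,d=grab('scene','s11')
cv2.imwrite('pics/s11c.png',cv2.resize(p[150:300,270:420],None,fx=4,fy=4,interpolation=2)[:,:,::-1])
for v in range(208,248,5):
    print(v,' '.join('%d:%.0f,%.0f,%.0f'%(p[v,u].mean(),*fx(W)[0],1000*W[0,2]) for u in list(range(332,352,4))+list(range(374,398,3)) for W in [ondepth('scene',[[u,v]],d[v,u])]))
```

```text
[[-23.1 -69.4]] [ 4.43782686e-01 -4.53288595e-02 -2.78950440e-04] [-0.26159294  0.15603206 -0.5444644 ] 0.08529942352692481
208 59:129,-182,-2 70:49,-58,81 68:38,-56,85 77:34,-67,81 76:28,-73,79 46:-42,-49,112 50:-47,-52,112 53:-50,-60,109 43:-57,-60,111 34:-54,-84,99 51:-59,-86,99 43:1,-263,-2 60:-83,-58,119
213 36:115,-158,-0 51:107,-164,-1 60:101,-173,-3 67:28,-56,76 71:20,-57,78 42:-38,-60,94 45:-47,-54,99 41:-53,-56,100 48:-59,-58,101 54:-57,-79,90 59:-65,-74,95 44:-67,-86,90 44:-83,-60,107
218 44:104,-140,-2 46:95,-143,-1 51:88,-150,-2 61:31,-61,60 123:20,-59,65 112:-4,-141,31 36:12,-199,-3 46:-56,-51,92 43:-62,-51,94 57:-67,-56,93 48:-65,-76,83 49:-71,-78,83 47:-84,-59,97
223 35:92,-119,-1 41:84,-124,-1 49:77,-130,-2 56:31,-63,47 99:20,-60,52 65:8,-173,-2 36:3,-178,-4 29:-3,-182,-3 29:-10,-183,-2 41:-68,-56,81 46:-74,-57,83 63:-77,-65,79 53:-84,-64,83
228 39:82,-101,-3 39:74,-105,-2 40:66,-110,-2 99:51,-101,7 87:19,-59,40 34:-2,-151,-2 26:-8,-155,-2 55:-14,-158,-1 180:-20,-161,-1 200:-53,-96,44 56:-74,-57,71 47:-80,-58,73 44:-84,-64,71
233 158:71,-82,-3 40:64,-87,-3 90:44,-70,13 102:37,-76,12 209:7,-36,44 219:-40,-64,44 221:-45,-67,44 221:-50,-71,44 186:-56,-75,44 82:-68,-60,55 113:-75,-58,59 51:-80,-62,58 89:-81,-76,52
238 217:26,-3,43 219:17,-4,45 224:10,-8,46 165:5,-15,44 184:-0,-23,40 133:-45,-53,39 136:-48,-62,35 139:-52,-68,34 146:-55,-77,30 109:-70,-57,46 83:-74,-64,44 50:-81,-62,47 27:-60,-139,-3
243 58:10,26,53 163:10,9,43 215:3,6,44 231:-4,2,44 183:-12,-1,45 84:-45,-56,26 42:-36,-95,0 46:-40,-100,-1 39:-46,-104,-1 123:-70,-60,32 112:-74,-67,29 40:-64,-112,0 29:-69,-115,0
```

Emit:
{"op": "arm_command", "data": {
  "plan": "0 0.003 0 0; 0 0.003 0 0; 0 0.003 0 0; 0 0.002 0 0; 0 0 0 0",
  "hand": -1,
  "grip_force": 40
}}

```text
clock: 20.75
tcp_pos: [0.4541, -0.0466, -0.0002]
orientation: [-2.348, -2.086, 0.002]
contact_force: [-2.3, 0.0, 1.7]
grip_width: 0.0857
gripper_force: 1.3
```

Emit:
{"op": "arm_command", "data": {
  "plan": "0 0 0 0; 0 0 0 0; 0 0 0 0; 0 0 0 0; 0 0 0 0; 0 0 0 0",
  "hand": 1,
  "grip_force": 40
}}

```text
clock: 21.5
tcp_pos: [0.4602, -0.0476, 0.0017]
orientation: [2.341, 2.085, 0.01]
contact_force: [6.3, -4.0, 4.5]
grip_width: 0.0375
gripper_force: 43.2
```

Emit:
{"op": "arm_command", "data": {
  "plan": "0 0.003 0 0; 0 0 0 0",
  "grip_force": 60
}}

```text
clock: 21.75
tcp_pos: [0.4667, -0.0485, 0.0028]
orientation: [2.337, 2.083, 0.017]
contact_force: [11.4, -6.7, 7.6]
grip_width: 0.0248
gripper_force: 62.9
```

Run:
```python
from h import *
p=blk('s12')
cv2.imwrite('pics/s12c.png',cv2.resize(p[150:300,270:420],None,fx=4,fy=4,interpolation=2)[:,:,::-1])
```

```text
block top y [34.444 69.4   95.3  ] 275 brass y [12.2 26.8 31.6] 31
tcp [[  0.1 -69.8]] [10.88 -7.86  7.23]
```

View pics/s12c.png

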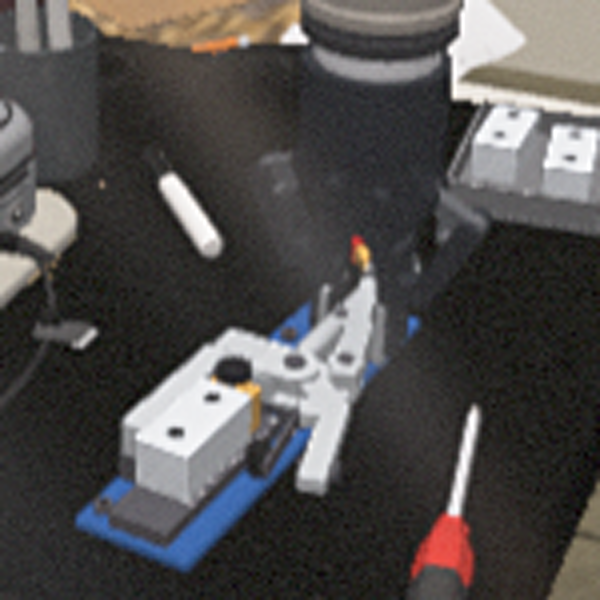

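The handles were squeezed too far: the grip is 25 mm and the jaw has swung out at (315, 480). I open the gripper and see where the mechanism settles.

Emit:
{"op": "arm_command", "data": {
  "plan": "0 -0.003 0 0; 0 -0.003 0 0; 0 -0.003 0 0; 0 0 0 0; 0 0 0 0; 0 0 0 0",
  "hand": -1
}}

```text
clock: 22.55
tcp_pos: [0.4487, -0.0459, -0.0001]
orientation: [-2.348, -2.086, 0.0]
contact_force: [-0.1, 1.0, 0.3]
grip_width: 0.0854
gripper_force: 0.0
```

Run:
```python
from h import *
p=blk('s13'); d=np.load('pics/s13.npz')['d']
v,u=np.mgrid[190:290,300:420]; v=v.ravel();u=u.ravel(); W=ondepth('scene',np.c_[u,v],d[v,u]); F=fx(W)
for lo in (-130,-115,-100,-85,-70,-55,-40,-25,0,20,40,55,70,85):
    k=(np.abs(F[:,1]-lo)<4)&(W[:,2]>.035)&(W[:,2]<.052); print(lo,np.sort(F[k,0])[[0,1,2,-3,-2,-1]] if k.sum()>5 else k.sum())
P=p.astype(int); m=(P[:,:,0]>P[:,:,1]+80)&(P[:,:,0]>P[:,:,2]+80); m[:190]=0;m[260:]=0;m[:,:330]=0;m[:,440:]=0
v,u=np.nonzero(m); print(len(u),fx(onz('scene',[[u.mean(),v.mean()]],.037)) if len(u) else '')
```

```text
block top y [35.66 69.7  95.4 ] 274 brass y [10.085 27.2   33.195] 32
tcp [[-18.  -69.4]] [-0.63 -0.8  -0.15]
-130 [-4.8 -2.5 -1.4 19.2 19.8 22.8]
-115 [-14.4 -13.8 -12.6  24.5  26.   27.4]
-100 [-9.1 -8.4 -6.  20.5 22.1 22.4]
-85 [-3.  -2.8 -2.4 14.4 14.5 14.7]
-70 [-75.9 -75.7 -75.5  23.2  23.3  23.7]
-55 [-69.7 -69.3 -69.2  28.1  28.1  28.3]
-40 [-18.3 -15.7 -15.3   5.6   7.4   7.7]
-25 [-23.8 -23.6 -23.5   4.8   4.9   7.3]
0 [-38.3 -36.5 -36.4  43.2  45.1  46.1]
20 [-48.  -46.2 -46.   45.   45.7  48.1]
40 [-64.1 -62.6 -61.2  45.2  46.7  46.7]
55 [-67.8 -66.5 -66.2  44.5  46.6  47.7]
70 [-33.1   2.7   3.   44.   46.2  46.9]
85 [ 2.9  3.1  3.2 47.3 47.9 48. ]
0
```

My picture-viewing budget is used up (I have actually gone two over it), so from here I work from numbers only. I'll clear the arm and compare jaw and handle lines across the locked, open and present states.

Emit:
{"op": "arm_command", "data": {
  "plan": "0 0 -0.04 0; 0 0 -0.04 0; 0 0 -0.04 0; 0 0 -0.03 0; 0 0 0 0"
}}

```text
clock: 23.22
tcp_pos: [0.4505, -0.0461, 0.152]
orientation: [2.346, 2.083, 0.005]
contact_force: [0.0, -0.6, -1.2]
grip_width: 0.0854
gripper_force: 0.0
```

```bash
cat >> h.py <<'E'
def prof(nm):
    z=np.load(f'pics/{nm}.npz'); d=z['d'];P=z['p'].astype(int)
    v,u=np.mgrid[190:295,285:420]; v=v.ravel();u=u.ravel(); W=ondepth('scene',np.c_[u,v],d[v,u]); F=fx(W)
    print(nm)
    for lo in range(-180,100,10):
        k=(np.abs(F[:,1]-lo)<5)&(W[:,2]>.037)&(W[:,2]<.052)
        x=np.sort(F[k,0].round().astype(int)); c,l='',[]
        if len(x):  # intervals
            s=np.split(x,np.nonzero(np.diff(x)>4)[0]+1); print(lo,[(int(a[0]),int(a[-1])) for a in s if len(a)>1],end='; ')
    print()
    m=(P[v,u,0]>P[v,u,1]+80)&(P[v,u,0]>P[v,u,2]+80)&(W[:,2]>.025)&(F[:,0]>-120)&(F[:,1]<-100)
    print('red',m.sum(),np.percentile(F[m],[10,50,90],axis=0).round().tolist() if m.sum() else '')
E
python3 - <<'E'
from h import *
blk('s14')
for n in('scene0','s10','s14'): prof(n)
E
```

```text
block top y [36.634 69.85  95.466] 268 brass y [10.45 26.9  31.9 ] 31
tcp [[-17.4 -69.6]] [-0.86 -0.48 -0.55]
scene0
-180 [(-15, -9)]; -170 [(-16, -8)]; -160 [(-16, -8)]; -150 [(-17, -9)]; -140 [(-17, -10), (-4, 11)]; -130 [(-28, -28), (-20, -14), (-4, 12)]; -120 [(-28, -8), (-3, 2), (7, 9)]; -110 [(-29, 9)]; -100 [(-30, 9)]; -90 [(-30, 9)]; -80 [(-31, -16), (-11, -7), (-2, 7)]; -70 [(-31, -9), (-3, 9)]; -60 [(-31, 9)]; -50 [(-31, -8), (-2, 7)]; -40 [(-31, -17), (-2, 7)]; -30 [(-32, -17), (-2, 8)]; -20 [(-32, -17), (-2, 10), (24, 26), (32, 34), (40, 43)]; -10 [(-32, 46)]; 0 [(-31, 47)]; 10 [(-28, 21), (35, 47)]; 20 [(-33, -10), (6, 13), (35, 48)]; 30 [(-34, -7), (5, 47)]; 40 [(-34, -21), (-12, -8), (6, 25), (30, 47)]; 50 [(-34, -21), (-10, -8), (33, 49)]; 60 [(-38, -20), (-9, -3), (2, 48)]; 70 [(-39, -18), (-9, 47)]; 80 [(-34, -22), (-8, -8), (2, 48)]; 90 [(3, 33), (38, 40)]; 
red 55 [[-16.0, -176.0], [-15.0, -160.0], [-10.0, -145.0]]
s10
-170 [(-84, -78)]; -160 [(-83, -74)]; -150 [(-78, -67)]; -140 [(-73, -64), (-4, 10)]; -130 [(-69, -64), (-3, 12)]; -120 [(-72, -56), (-13, 9)]; -11
[... 713 characters left out ...]
)]; -160 [(37, 45)]; -150 [(34, 43)]; -140 [(-3, 9), (29, 40)]; -130 [(-5, 12), (20, 22)]; -120 [(-12, -8), (0, 4), (14, 30)]; -110 [(-14, 24)]; -100 [(-8, 23)]; -90 [(-3, 17)]; -80 [(-3, 13)]; -70 [(-5, 16)]; -60 [(-12, 17)]; -50 [(-14, 12)]; -40 [(-19, 8)]; -30 [(-24, -14), (-9, 7)]; -20 [(-26, 10), (32, 34), (39, 41)]; -10 [(-23, 46)]; 0 [(-40, 46)]; 10 [(-44, 18), (35, 47)]; 20 [(-51, -19), (7, 14), (35, 48)]; 30 [(-55, -37), (-29, -24), (4, 17), (23, 48)]; 40 [(-65, -44), (-32, -28), (3, 46)]; 50 [(-67, -48), (-36, -33), (2, 47)]; 60 [(-66, -56), (-41, -27), (2, 48)]; 70 [(-37, -31), (2, 47)]; 80 [(2, 48)]; 90 [(3, 33), (40, 42)]; 
red 32 [[36.0, -171.0], [40.0, -157.0], [45.0, -146.0]]
```

The whole handle and jaw flipped past the fixed handle, as rigid mirror branch: the tail is at x≈+40, most likely because the gripper snapped shut too fast. I'll push the tail back slowly from its +x side with the fingers shut.

Emit:
{"op": "arm_command", "data": {
  "plan": "-0.031 0.026 0 0; -0.031 0.026 0 0; -0.032 0.026 0 0; 0 0 0.04 0; 0 0 0.04 0; 0 0 0.035 0; 0 0 0.02 0; 0 0 0.01 0; 0 0 0 0",
  "hand": 1
}}

```text
clock: 24.4
tcp_pos: [0.5208, -0.1481, 0.0084]
orientation: [2.341, 2.083, 0.009]
contact_force: [-1.6, 0.3, -1.4]
grip_width: -0.0
gripper_force: 0.0
```

Emit:
{"op": "arm_command", "data": {
  "plan": "0 -0.003 0 0; 0 -0.003 0 0; 0 -0.003 0 0; 0 -0.003 0 0; 0 -0.003 0 0; 0 -0.003 0 0; 0 0 0 0"
}}

```text
clock: 25.28
tcp_pos: [0.4972, -0.1464, 0.005]
orientation: [-2.349, -2.086, 0.0]
contact_force: [0.6, 0.4, -0.1]
grip_width: -0.0002
gripper_force: 0.1
```

Run:
```python
from h import *
blk('s15'); prof('s15')
```

```text
block top y [36.626 70.05  95.8  ] 272 brass y [10.12 26.9  33.24] 33
tcp [[  42.2 -163.4]] [0.91 0.2  0.26]
s15
-180 [(17, 24)]; -170 [(17, 27)]; -160 [(18, 39), (50, 53)]; -150 [(18, 25), (32, 46)]; -140 [(-2, 10), (17, 23)]; -130 [(-4, 25)]; -120 [(-13, -9), (1, 3), (14, 30)]; -110 [(-13, 25)]; -100 [(-9, 22)]; -90 [(-4, 22)]; -80 [(-4, 20)]; -70 [(-5, 11)]; -60 [(-11, 17)]; -50 [(-12, 12)]; -40 [(-19, 7)]; -30 [(-24, 7)]; -20 [(-26, 10), (39, 43)]; -10 [(-23, 48)]; 0 [(-38, 46)]; 10 [(-45, -18), (-11, 19), (35, 47)]; 20 [(-52, -19), (7, 15), (35, 48)]; 30 [(-56, -38), (-28, -25), (4, 18), (24, 48)]; 40 [(-66, -44), (-32, -29), (3, 46)]; 50 [(-67, -48), (-38, -31), (2, 48)]; 60 [(-68, -57), (-40, -27), (3, 48)]; 70 [(-35, -28), (2, 47)]; 80 [(3, 48)]; 90 [(2, 33)]; 
red 57 [[17.0, -179.0], [19.0, -163.0], [24.0, -150.0]]
```

Emit:
{"op": "arm_command", "data": {
  "plan": "0 -0.003 0 0; 0 -0.003 0 0; 0 -0.002 0 0; 0 0 0 0"
}}

```text
clock: 25.82
tcp_pos: [0.4896, -0.1452, 0.0051]
orientation: [2.349, 2.086, 0.001]
contact_force: [2.3, 0.9, 0.4]
grip_width: -0.0002
gripper_force: 0.8
```

Emit:
{"op": "arm_command", "data": {
  "plan": "0 -0.002 0 0; 0 -0.002 0 0; 0 -0.002 0 0; 0 0 0 0"
}}

```text
clock: 26.32
tcp_pos: [0.4832, -0.1448, 0.005]
orientation: [-2.349, -2.086, 0.001]
contact_force: [1.8, 1.1, 0.2]
grip_width: 0.0002
gripper_force: 0.7
```

Run:
```python
from h import *
blk('s16'); prof('s16')
```

```text
block top y [36.032 68.2   95.668] 267 brass y [12.455 27.05  32.84 ] 32
tcp [[  28.  -163.5]] [ 1.54 -0.34 -0.79]
s16
-180 [(0, 5)]; -170 [(0, 14)]; -160 [(1, 21), (29, 40)]; -150 [(4, 36)]; -140 [(-3, 10)]; -130 [(-3, 15)]; -120 [(-13, 22)]; -110 [(-14, 18)]; -100 [(-9, 15)]; -90 [(-5, 14)]; -80 [(-8, 17)]; -70 [(-11, 11)]; -60 [(-14, 12)]; -50 [(-19, 7)]; -40 [(-22, 8)]; -30 [(-22, -9), (-3, 8)]; -20 [(-29, -9), (-3, 10), (24, 27), (32, 39)]; -10 [(-28, 48)]; 0 [(-31, 46)]; 10 [(-39, 22), (35, 47)]; 20 [(-42, -17), (6, 14), (34, 49)]; 30 [(-45, -33), (-22, -18), (5, 16), (23, 47)]; 40 [(-50, -36), (-25, -21), (3, 46)]; 50 [(-58, -38), (-27, -23), (3, 48)]; 60 [(-60, -40), (-28, -19), (2, 47)]; 70 [(-58, -46), (-30, -18), (2, 46)]; 80 [(3, 48)]; 90 [(3, 33), (40, 44)]; 
red 61 [[0.0, -176.0], [4.0, -164.0], [10.0, -149.0]]
```

The handle is coming back easily at about 1.5 N, so I continue.

Emit:
{"op": "arm_command", "data": {
  "plan": "0 -0.002 0 0; 0 -0.002 0 0; 0 -0.002 0 0; 0 -0.002 0 0; 0 -0.002 0 0; 0 -0.002 0 0; 0 0 0 0"
}}

```text
clock: 27.25
tcp_pos: [0.4742, -0.1433, 0.0056]
orientation: [2.346, 2.084, 0.006]
contact_force: [8.2, -0.4, -3.9]
grip_width: 0.0
gripper_force: 3.7
```

Run:
```python
from h import *
blk('s17'); prof('s17')
```

```text
block top y [35.826 67.9   95.5  ] 272 brass y [ 9.785 25.7   31.39 ] 32
tcp [[  18.9 -163.1]] [ 8.65  0.54 -4.48]
s17
-180 [(-10, -2)]; -170 [(-11, 5)]; -160 [(-8, 11), (18, 31)]; -150 [(-5, 23)]; -140 [(-4, 10)]; -130 [(-4, 9)]; -120 [(-13, 18)]; -110 [(-13, 15)]; -100 [(-9, 12)]; -90 [(-7, 10), (15, 16)]; -80 [(-10, 8)]; -70 [(-13, 10)]; -60 [(-14, 8)]; -50 [(-18, 7)]; -40 [(-21, 7)]; -30 [(-27, -10), (-2, 7)]; -20 [(-29, -9), (-2, 10), (26, 29), (40, 41)]; -10 [(-29, 48)]; 0 [(-32, 46)]; 10 [(-38, 18), (34, 47)]; 20 [(-42, -14), (6, 14), (34, 48)]; 30 [(-45, -29), (-22, -17), (5, 17), (23, 47)]; 40 [(-48, -33), (-22, -19), (3, 47)]; 50 [(-55, -36), (-23, -22), (2, 48)]; 60 [(-55, -38), (-26, -21), (3, 48)]; 70 [(-54, -42), (-28, -14), (3, 47)]; 80 [(3, 48)]; 90 [(3, 33), (40, 46)]; 
red 74 [[-10.0, -175.0], [-5.0, -163.0], [0.0, -148.0]]
```

Emit:
{"op": "arm_command", "data": {
  "plan": "0 -0.002 0 0; 0 -0.002 0 0; 0 0 0 0"
}}

```text
clock: 27.68
tcp_pos: [0.4715, -0.1428, 0.0059]
orientation: [2.345, 2.083, 0.009]
contact_force: [10.0, -0.2, -4.6]
grip_width: -0.0002
gripper_force: 4.7
```

Run:
```python
from h import *
blk('s18'); prof('s18')
```

```text
block top y [36.452 69.3   95.696] 277 brass y [ 9.8  25.7  32.55] 31
tcp [[  16.1 -163. ]] [10.07  1.32 -4.05]
s18
-180 [(-14, -10)]; -170 [(-14, 2)]; -160 [(-10, 8), (19, 27)]; -150 [(-9, 24)]; -140 [(-4, 10)]; -130 [(-2, 10)]; -120 [(-10, -8), (-2, 18)]; -110 [(-14, 13)]; -100 [(-10, 12)]; -90 [(-8, 7), (13, 14)]; -80 [(-11, 18)]; -70 [(-13, 8)]; -60 [(-15, 9)]; -50 [(-18, 8)]; -40 [(-23, 8)]; -30 [(-27, -9), (-2, 7)]; -20 [(-29, -9), (-4, 10), (25, 27), (32, 41)]; -10 [(-30, 47)]; 0 [(-30, 46)]; 10 [(-38, 18), (36, 47)]; 20 [(-41, -14), (7, 14), (34, 47)]; 30 [(-43, -29), (-24, -18), (4, 18), (23, 47)]; 40 [(-48, -32), (-21, -19), (3, 47)]; 50 [(-55, -36), (-24, -19), (3, 48)]; 60 [(-56, -38), (-26, -17), (3, 47)]; 70 [(-53, -42), (-26, -14), (3, 48)]; 80 [(3, 48)]; 90 [(3, 34), (40, 47)]; 
red 81 [[-13.0, -173.0], [-7.0, -161.0], [-1.0, -147.0]]
```

Emit:
{"op": "arm_command", "data": {
  "plan": "0 -0.003 0 0; 0 -0.002 0 0; 0 0 0 0"
}}

```text
clock: 28.1
tcp_pos: [0.4681, -0.1424, 0.0063]
orientation: [2.343, 2.082, 0.012]
contact_force: [12.8, -0.9, -6.2]
grip_width: -0.0002
gripper_force: 5.8
```

Emit:
{"op": "arm_command", "data": {
  "plan": "0 -0.003 0 0; 0 -0.002 0 0; 0 0 0 0"
}}

```text
clock: 28.48
tcp_pos: [0.4645, -0.1419, 0.0066]
orientation: [2.342, 2.081, 0.015]
contact_force: [15.6, -1.2, -5.2]
grip_width: 0.0003
gripper_force: 6.7
```

Run:
```python
from h import *
blk('s19'); prof('s19')
```

```text
block top y [36.  69.5 96.3] 279 brass y [11.08 27.   32.85] 30
tcp [[   9.  -162.9]] [15.54 -0.77 -5.59]
s19
-180 [(-23, -20)]; -170 [(-22, -5)]; -160 [(-20, 0), (16, 19)]; -150 [(-13, 18)]; -140 [(-10, 4)]; -130 [(-7, 10)]; -120 [(-12, 14)]; -110 [(-15, 12)]; -100 [(-13, 11)]; -90 [(-9, 13)]; -80 [(-12, 8)]; -70 [(-16, 8)]; -60 [(-17, 8)]; -50 [(-20, 8)]; -40 [(-24, -8), (-2, 7)]; -30 [(-24, -11), (-2, 7)]; -20 [(-29, 10), (25, 32)]; -10 [(-30, 48)]; 0 [(-28, 46)]; 10 [(-37, 18), (35, 47)]; 20 [(-41, -14), (6, 13), (34, 48)]; 30 [(-44, -28), (-22, -16), (6, 48)]; 40 [(-46, -32), (-21, -17), (3, 46)]; 50 [(-51, -33), (-22, -20), (3, 48)]; 60 [(-55, -36), (-24, -18), (3, 48)]; 70 [(-53, -40), (-24, -12), (3, 47)]; 80 [(3, 32), (37, 48)]; 90 [(3, 32), (39, 44)]; 
red 88 [[-20.0, -170.0], [-14.0, -158.0], [-8.0, -146.0]]
```

Emit:
{"op": "arm_command", "data": {
  "plan": "0 -0.003 0 0; 0 -0.003 0 0; 0 0 0 0"
}}

```text
clock: 28.9
tcp_pos: [0.4592, -0.1412, 0.0069]
orientation: [2.341, 2.081, 0.016]
contact_force: [16.2, -0.7, -5.6]
grip_width: 0.0003
gripper_force: 7.0
```

Emit:
{"op": "arm_command", "data": {
  "plan": "0 -0.003 0 0; 0 -0.003 0 0; 0 0 0 0"
}}

```text
clock: 29.28
tcp_pos: [0.4438, -0.1404, 0.0046]
orientation: [-2.348, -2.084, 0.004]
contact_force: [-0.4, -0.1, 0.6]
grip_width: -0.0003
gripper_force: 0.0
```

Run:
```python
from h import *
blk('s20'); prof('s20')
```

```text
block top y [36.046 69.85  95.408] 274 brass y [11.27  26.05  31.455] 30
tcp [[ -11.7 -163.8]] [-0.1  -0.53 -0.4 ]
s20
-170 [(-55, -46), (-28, -25)]; -160 [(-52, -42), (-29, -17), (-7, 0)]; -150 [(-47, -36), (-21, -8)]; -140 [(-40, -31), (-3, 9)]; -130 [(-36, -28), (-16, -14), (-3, 12)]; -120 [(-32, -10), (-3, 2)]; -110 [(-30, 9)]; -100 [(-29, 9)]; -90 [(-30, 9)]; -80 [(-30, -16), (-11, -7), (-2, 8)]; -70 [(-30, -9), (-2, 8)]; -60 [(-30, 8)]; -50 [(-31, 8)]; -40 [(-31, -16), (-3, 8)]; -30 [(-31, -18), (-2, 7)]; -20 [(-31, -15), (-4, 9), (26, 33), (41, 42)]; -10 [(-32, 46)]; 0 [(-31, 47)]; 10 [(-29, 18), (35, 48)]; 20 [(-33, -10), (7, 13), (34, 47)]; 30 [(-34, -8), (5, 47)]; 40 [(-33, -21), (-11, -8), (3, 46)]; 50 [(-35, -20), (-11, -8), (3, 48)]; 60 [(-38, -21), (-11, -4), (3, 47)]; 70 [(-39, -18), (-10, 47)]; 80 [(-34, -23), (3, 47)]; 90 [(3, 32), (42, 47)]; 
red 96 [[-52.0, -167.0], [-44.0, -154.0], [-36.0, -142.0]]
```

The mechanism snapped back to the locked profile: the outer face is at -30 all along and the pad touches the block. The lever tail is still swinging, so I let it settle and check.

Emit:
{"op": "arm_command", "data": {
  "plan": "0 0.005 0 0; 0 0.008 0 0; 0 0.008 0 0; 0 0 0 0"
}}

```text
clock: 29.82
tcp_pos: [0.4677, -0.1427, 0.0051]
orientation: [2.348, 2.086, 0.001]
contact_force: [-0.3, 0.2, -0.4]
grip_width: 0.0001
gripper_force: 0.0
```

Run:
```python
from h import *
blk('s21'); prof('s21')
```

```text
block top y [35.8  69.8  95.52] 271 brass y [11.85 26.8  32.1 ] 31
tcp [[  11.5 -163.3]] [-0.07  0.38 -0.26]
s21
-170 [(-54, -44), (-4, -2)]; -160 [(-52, -40), (-5, 5), (11, 12), (19, 23)]; -150 [(-46, -34), (3, 16)]; -140 [(-40, -30), (-3, 10)]; -130 [(-34, -30), (-3, 12)]; -120 [(-32, -10), (1, 4)]; -110 [(-29, 9)]; -100 [(-29, -14), (-9, 9)]; -90 [(-30, 9)]; -80 [(-29, -16), (-11, 8)]; -70 [(-30, -11), (-2, 8)]; -60 [(-30, -9), (-2, 8)]; -50 [(-31, 8)]; -40 [(-31, -16), (-3, 7)]; -30 [(-31, -17), (-2, 7)]; -20 [(-31, -15), (-2, 9), (25, 33)]; -10 [(-32, 47)]; 0 [(-31, 47)]; 10 [(-29, 18), (35, 46)]; 20 [(-33, -9), (6, 15), (34, 49)]; 30 [(-33, -9), (5, 16), (24, 47)]; 40 [(-34, -21), (-10, -7), (3, 47)]; 50 [(-34, -22), (-10, -8), (3, 49)]; 60 [(-38, -23), (-10, -6), (3, 48)]; 70 [(-40, -19), (-10, 47)]; 80 [(-34, -23), (3, 48)]; 90 [(3, 32), (42, 47)]; 
red 92 [[-51.0, -167.0], [-44.0, -155.0], [-37.0, -143.0]]
```

The pliers are locked, but the lever hangs out with its tail at x≈-45. I'll straddle the tail with the open gripper and ease it back toward +x, watching the force.

Emit:
{"op": "arm_command", "data": {
  "plan": "0 0 -0.035 0; 0 0 -0.035 0; 0 -0.017 0 0; 0 -0.017 0 0; 0 0 0 0; 0 0 0.03 0; 0 0 0.03 0; 0 0 0.017 0; 0 0 0 0",
  "hand": -1
}}

```text
clock: 31.0
tcp_pos: [0.4317, -0.1382, -0.0035]
orientation: [-2.346, -2.085, 0.003]
contact_force: [-0.2, -0.2, -0.0]
grip_width: 0.0853
gripper_force: 0.0
```

Emit:
{"op": "arm_command", "data": {
  "plan": "0 0.003 0 0; 0 0.003 0 0; 0 0.003 0 0; 0 0.002 0 0; 0 0.002 0 0; 0 0 0 0"
}}

```text
clock: 31.75
tcp_pos: [0.4455, -0.1401, -0.0021]
orientation: [-2.348, -2.086, 0.001]
contact_force: [-1.4, 0.6, 0.4]
grip_width: 0.0854
gripper_force: 0.6
```

Run:
```python
from h import *
blk('s22'); prof('s22')
```

```text
block top y [36.2  68.8  95.42] 271 brass y [11.94  26.85  32.785] 30
tcp [[ -10.3 -163.3]] [-1.15  1.67  0.15]
s22
-180 []; -170 [(-69, -68), (-48, -46), (29, 32)]; -160 [(-69, -60), (-51, -40), (30, 31), (37, 44)]; -150 [(-66, -54), (-45, -37), (29, 39)]; -140 [(-39, -30), (-3, 7)]; -130 [(-35, -26), (-4, 12)]; -120 [(-32, -8), (-3, 10)]; -110 [(-27, 9)]; -100 [(-28, -14), (-8, 8)]; -90 [(-29, 8)]; -80 [(-28, -14), (-9, 8)]; -70 [(-29, -10), (-2, 8)]; -60 [(-30, -8), (-3, 8)]; -50 [(-30, 7)]; -40 [(-31, -16), (-3, 7)]; -30 [(-31, -16), (-2, 8)]; -20 [(-31, -11), (-2, 8), (31, 34)]; -10 [(-32, 47)]; 0 [(-31, 46)]; 10 [(-29, 18), (34, 47)]; 20 [(-34, -10), (6, 14), (34, 48)]; 30 [(-34, -9), (4, 47)]; 40 [(-34, -20), (-12, -8), (3, 47)]; 50 [(-35, -23), (-11, -7), (3, 49)]; 60 [(-39, -22), (-10, -3), (3, 48)]; 70 [(-39, -21), (-9, 48)]; 80 [(-36, -24), (3, 48)]; 90 [(3, 33), (39, 41)]; 
red 76 [[-48.0, -161.0], [-43.0, -152.0], [-37.0, -142.0]]
```

Emit:
{"op": "arm_command", "data": {
  "plan": "0 0.002 0 0; 0 0.001 0 0; 0 0 0 0"
}}

```text
clock: 32.17
tcp_pos: [0.4475, -0.141, -0.0023]
orientation: [-2.348, -2.085, 0.003]
contact_force: [-5.2, -1.8, 0.4]
grip_width: 0.0857
gripper_force: 2.4
```

Run:
```python
from h import *
blk('s23'); prof('s23')
```

```text
block top y [36.588 70.1   95.712] 273 brass y [10.17 26.25 32.98] 30
tcp [[  -8. -164.]] [-4.83 -0.98  0.49]
s23
-180 [(33, 34)]; -170 [(-67, -66), (32, 34)]; -160 [(-68, -59), (-48, -38), (32, 36), (42, 46)]; -150 [(-60, -53), (-42, -32), (33, 38)]; -140 [(-39, -28), (-3, 9)]; -130 [(-34, -26), (-18, -16), (-5, 11)]; -120 [(-32, 5)]; -110 [(-26, 10)]; -100 [(-27, -12), (-7, 9)]; -90 [(-28, 9)]; -80 [(-28, 8)]; -70 [(-29, 8)]; -60 [(-29, 8)]; -50 [(-30, -7), (-2, 8)]; -40 [(-29, -16), (-2, 8)]; -30 [(-31, -15), (-2, 7)]; -20 [(-31, -15), (-2, 12), (40, 46)]; -10 [(-33, 47)]; 0 [(-28, 46)]; 10 [(-31, 17), (36, 47)]; 20 [(-34, -11), (6, 6), (12, 14), (34, 48)]; 30 [(-34, -10), (5, 48)]; 40 [(-35, -22), (-12, -9), (2, 47)]; 50 [(-35, -23), (-10, -8), (3, 48)]; 60 [(-40, -22), (-11, -3), (3, 47)]; 70 [(-39, -21), (-9, 47)]; 80 [(-37, -24), (2, 48)]; 90 [(3, 44)]; 
red 78 [[-46.0, -163.0], [-41.0, -151.0], [-35.0, -141.0]]
```

Pushing there turns the handle inward rather than the lever, so the lever is hooked behind the toggle. Instead I'll pull the tail out to open the pliers and free it, then re-squeeze slowly with the arm.

Emit:
{"op": "arm_command", "data": {
  "plan": "0 -0.006 0 0; 0 -0.005 0 0; 0 0 -0.035 0; 0 0 -0.03 0"
}}

```text
clock: 32.72
tcp_pos: [0.4386, -0.139, 0.0641]
orientation: [2.347, 2.086, 0.002]
contact_force: [-0.3, -0.7, -0.1]
grip_width: 0.0853
gripper_force: 0.0
```

Emit:
{"op": "arm_command", "data": {
  "plan": "0 0 0 0; 0 0 0 0; 0 0 0 0; 0 0 0.03 0; 0 0 0.026 0; 0 0 0 0; 0 -0.003 0 0; 0 -0.003 0 0; 0 -0.003 0 0; 0 -0.003 0 0; 0 -0.002 0 0; 0 -0.002 0 0; 0 0 0 0",
  "hand": 1
}}

```text
clock: 34.35
tcp_pos: [0.4245, -0.1377, 0.0078]
orientation: [2.346, 2.084, 0.005]
contact_force: [6.5, -0.2, -0.5]
grip_width: -0.0001
gripper_force: 2.7
```

Run:
```python
from h import *
blk('s24'); prof('s24')
```

```text
block top y [35.55 68.6  95.35] 276 brass y [10.845 26.5   32.965] 30
tcp [[ -31.2 -163.4]] [ 5.85 -0.82  0.29]
s24
-170 [(-48, -44)]; -160 [(-62, -52), (-47, -39), (-24, -20)]; -150 [(-57, -27)]; -140 [(-51, -35), (-2, 10)]; -130 [(-43, -35), (-28, -25), (-3, 12)]; -120 [(-35, 4)]; -110 [(-30, 10)]; -100 [(-30, 8)]; -90 [(-30, -17), (-12, 9)]; -80 [(-30, 8)]; -70 [(-30, -10), (-2, 7)]; -60 [(-31, 8)]; -50 [(-31, -9), (-2, 8)]; -40 [(-32, -18), (-2, 8)]; -30 [(-33, -18), (-2, 7)]; -20 [(-32, -16), (-11, -9), (-1, 12), (25, 34)]; -10 [(-32, 47)]; 0 [(-31, 48)]; 10 [(-28, 18), (35, 46)]; 20 [(-32, -8), (34, 47)]; 30 [(-33, -8), (4, 17), (23, 48)]; 40 [(-34, -22), (-11, -7), (3, 47)]; 50 [(-33, -20), (-11, -8), (3, 47)]; 60 [(-37, -21), (-10, -6), (3, 48)]; 70 [(-38, -19), (-9, 47)]; 80 [(-34, -21), (3, 49)]; 90 [(3, 45)]; 
red 110 [[-60.0, -162.0], [-50.0, -152.0], [-42.0, -140.0]]
```

Emit:
{"op": "arm_command", "data": {
  "plan": "0 -0.003 0 0; 0 -0.003 0 0; 0 -0.003 0 0; 0 0 0 0"
}}

```text
clock: 34.9
tcp_pos: [0.4171, -0.137, 0.0082]
orientation: [2.345, 2.083, 0.008]
contact_force: [9.2, -3.0, -2.1]
grip_width: 0.0002
gripper_force: 3.8
```

Run:
```python
from h import *
blk('s25'); prof('s25')
```

```text
block top y [35.062 69.5   95.4  ] 278 brass y [10.455 26.55  31.33 ] 30
tcp [[ -38.7 -163.6]] [ 8.33 -2.55 -1.3 ]
s25
-170 [(-55, -54)]; -160 [(-68, -48), (-43, -39), (-33, -28)]; -150 [(-66, -34)]; -140 [(-54, -42), (-4, 9)]; -130 [(-49, -38), (-4, 12)]; -120 [(-42, -18), (-13, -10), (1, 9)]; -110 [(-32, 9)]; -100 [(-32, 10)]; -90 [(-32, -7), (-2, 9)]; -80 [(-32, -8), (-2, 9)]; -70 [(-32, -17), (-11, -8), (-2, 7)]; -60 [(-32, -9), (-2, 8)]; -50 [(-32, -10), (-2, 8)]; -40 [(-32, -18), (-2, 7)]; -30 [(-32, -18), (-2, 8)]; -20 [(-32, -16), (-4, 10), (26, 39)]; -10 [(-33, 47)]; 0 [(-31, 46)]; 10 [(-27, 20), (33, 47)]; 20 [(-34, -8), (7, 14), (34, 47)]; 30 [(-33, -8), (4, 48)]; 40 [(-34, -21), (-10, -7), (3, 47)]; 50 [(-33, -20), (-10, -7), (2, 49)]; 60 [(-36, -20), (-10, -3), (3, 48)]; 70 [(-38, -19), (-10, 47)]; 80 [(-34, -20), (3, 48)]; 90 [(3, 44)]; 
red 114 [[-66.0, -160.0], [-56.0, -150.0], [-47.0, -138.0]]
```

Emit:
{"op": "arm_command", "data": {
  "plan": "0 -0.003 0 0; 0 -0.003 0 0; 0 -0.003 0 0; 0 -0.003 0 0; 0 0 0 0"
}}

```text
clock: 35.58
tcp_pos: [0.3995, -0.1347, 0.0067]
orientation: [-2.347, -2.085, 0.003]
contact_force: [-0.4, -0.0, -0.3]
grip_width: -0.0
gripper_force: 0.0
```

Run:
```python
from h import *
blk('s26'); prof('s26')
```

```text
block top y [35.97  69.8   95.846] 278 brass y [10.015 26.5   32.   ] 30
tcp [[ -56.1 -163.4]] [ 0.8  -0.37  1.19]
s26
-170 [(-87, -79), (-72, -71)]; -160 [(-87, -57), (-50, -45)]; -150 [(-80, -72), (-67, -46)]; -140 [(-74, -65), (-3, 10)]; -130 [(-71, -66), (-3, 11)]; -120 [(-72, -61), (-13, -8), (-3, 9)]; -110 [(-73, -57), (-14, 10)]; -100 [(-69, -49), (-18, -12), (-2, 10)]; -90 [(-63, -44), (-22, -15), (-2, 8)]; -80 [(-61, -43), (-25, -18), (-3, 8)]; -70 [(-55, -31), (-3, 8)]; -60 [(-51, -22), (-2, 8)]; -50 [(-47, -26), (-2, 7)]; -40 [(-42, -23), (-3, 7)]; -30 [(-38, -20), (-2, 7)]; -20 [(-34, -9), (-2, 10), (24, 27), (41, 41)]; -10 [(-31, 47)]; 0 [(-24, 45)]; 10 [(-34, 22), (36, 46)]; 20 [(-36, -11), (6, 13), (34, 48)]; 30 [(-37, -13), (5, 16), (22, 47)]; 40 [(-39, -26), (-15, -12), (3, 47)]; 50 [(-41, -27), (-15, -13), (3, 48)]; 60 [(-46, -27), (-15, -8), (3, 48)]; 70 [(-48, -30), (-16, -5), (3, 47)]; 80 [(-41, -32), (3, 48)]; 90 [(3, 33), (38, 42)]; 
red 98 [[-85.0, -165.0], [-77.0, -154.0], [-71.0, -141.0]]
```

The pliers are open again and match the earlier open profile, with the lever at rest. I straddle the handles as before, then squeeze slowly by moving the arm with the gripper held open.

Emit:
{"op": "arm_command", "data": {
  "plan": "0 0.004 -0.03 0; 0 0 -0.04 0; 0 0 -0.035 0; 0.047 0.014 0 0; 0.047 0.014 0 0; 0 0 0 0; 0 0 0.04 0; 0 0 0.04 0; 0 0 0.025 0; 0 0 0.007 0; 0 0 0 0",
  "hand": -1
}}

```text
clock: 37.0
tcp_pos: [0.4435, -0.0457, 0.0]
orientation: [-2.349, -2.086, 0.001]
contact_force: [-0.2, -0.7, 0.4]
grip_width: 0.0851
gripper_force: 0.0
```

Emit:
{"op": "arm_command", "data": {
  "plan": "0 0.003 0 0; 0 0.003 0 0; 0 0.003 0 0; 0 0.003 0 0; 0 0.003 0 0; 0 0.003 0 0; 0 0 0 0"
}}

```text
clock: 37.88
tcp_pos: [0.4604, -0.0479, -0.0005]
orientation: [-2.348, -2.085, 0.004]
contact_force: [-5.9, -0.7, 1.8]
grip_width: 0.0852
gripper_force: 2.4
```

Emit:
{"op": "arm_command", "data": {
  "plan": "0 0.002 0 0; 0 0.002 0 0; 0 0.002 0 0; 0 0 0 0"
}}

```text
clock: 38.38
tcp_pos: [0.4638, -0.049, -0.001]
orientation: [-2.346, -2.083, 0.011]
contact_force: [-9.8, 1.0, 4.9]
grip_width: 0.0853
gripper_force: 4.8
```

Emit:
{"op": "arm_command", "data": {
  "plan": "0 0.002 0 0; 0 0.002 0 0; 0 0.002 0 0; 0 0 0 0"
}}

```text
clock: 38.88
tcp_pos: [0.4723, -0.0497, -0.0007]
orientation: [-2.348, -2.085, 0.004]
contact_force: [-3.4, -0.6, -0.7]
grip_width: 0.0852
gripper_force: 1.4
```

Run:
```python
from h import *
blk('s27'); prof('s27')
```

```text
block top y [35.426 69.8   95.458] 272 brass y [11.3 26.8 32.2] 31
tcp [[  6.5 -70. ]] [-2.63  0.1  -0.39]
s27
-180 [(-38, -32)]; -170 [(-38, -34)]; -130 [(8, 12)]; -120 [(2, 9)]; -110 [(-42, -41), (-14, 9)]; -100 [(-15, -7), (-2, 9)]; -90 [(-27, -25), (-17, -9), (-2, 9)]; -80 [(-52, -50), (-27, -24), (-18, -10), (-3, 8), (46, 49)]; -70 [(-53, -50), (-32, -20), (-2, 9), (45, 48)]; -60 [(-52, -14), (-2, 8), (46, 59)]; -50 [(-37, -13), (-2, 7)]; -40 [(-36, -19), (-2, 6)]; -30 [(-34, -19), (-2, 8)]; -20 [(-33, -16), (-4, 8), (17, 21), (33, 43)]; -10 [(-33, 48)]; 0 [(-31, 46)]; 10 [(-28, 22), (33, 46)]; 20 [(-32, -8), (6, 14), (34, 47)]; 30 [(-33, -7), (5, 48)]; 40 [(-32, -19), (-10, -8), (2, 46)]; 50 [(-33, -19), (-9, -8), (2, 48)]; 60 [(-36, -21), (-9, 47)]; 70 [(-37, -17), (-9, 47)]; 80 [(-33, -20), (3, 48)]; 90 [(3, 33), (39, 45)]; 
red 14 [[-38.0, -179.0], [-37.0, -175.0], [-34.0, -171.0]]
```

Emit:
{"op": "arm_command", "data": {
  "plan": "0 0.001 0 0; 0 0.001 0 0; 0 0 0 0"
}}

```text
clock: 39.3
tcp_pos: [0.4768, -0.0489, 0.0003]
orientation: [2.348, 2.086, 0.002]
contact_force: [-0.0, -0.5, -0.2]
grip_width: 0.0857
gripper_force: 0.0
```

Emit:
{"op": "arm_command", "data": {
  "plan": "0 0.001 0 0; 0 0.001 0 0; 0 0 0 0"
}}

```text
clock: 39.67
tcp_pos: [0.4779, -0.0493, 0.0]
orientation: [2.349, 2.086, 0.0]
contact_force: [0.0, -0.0, 0.5]
grip_width: 0.0854
gripper_force: 0.0
```

Run:
```python
from h import *
blk('s28'); prof('s28')
```

```text
block top y [35.542 70.1   95.758] 272 brass y [11.1  26.1  31.95] 31
tcp [[ 11.2 -69.4]] [-0.55 -0.01  0.07]
s28
-120 [(0, 9)]; -110 [(-9, 8)]; -100 [(-12, 9)]; -90 [(-20, 9)]; -80 [(-46, -44), (-25, -17), (-12, 9), (51, 53)]; -70 [(-47, -41), (-29, -9), (-3, 9), (50, 53)]; -60 [(-48, -7), (-2, 8), (51, 63)]; -50 [(-32, -7), (-2, 8)]; -40 [(-32, -18), (-2, 7)]; -30 [(-32, -18), (-2, 7)]; -20 [(-32, -16), (-4, 10), (24, 26), (32, 39)]; -10 [(-32, 47)]; 0 [(-33, 46)]; 10 [(-29, 18), (34, 46)]; 20 [(-32, -7), (6, 7), (12, 13), (35, 47)]; 30 [(-33, -7), (5, 16), (23, 48)]; 40 [(-34, -21), (-10, -8), (2, 48)]; 50 [(-33, -21), (-10, -8), (2, 47)]; 60 [(-38, -21), (-10, -5), (3, 48)]; 70 [(-38, -19), (-9, 47)]; 80 [(-32, -22), (3, 48)]; 90 [(2, 46)]; 
red 0
```

It snapped home at about -31/-32 and the contact force is gone. I retreat and verify.

Emit:
{"op": "arm_command", "data": {
  "plan": "0 -0.004 0 0; 0 0 -0.03 0; 0 0 -0.04 0; 0 0 -0.04 0; 0 0 -0.04 0; 0 0 -0.03 0; 0.04 0.02 -0.02 0; 0.04 0.02 0 0; 0.04 0.02 0 0; 0 0 0 0; 0 0 0 0"
}}

```text
clock: 41.1
tcp_pos: [0.5467, 0.0626, 0.1995]
orientation: [-2.348, -2.086, 0.002]
contact_force: [0.2, 0.7, -0.7]
grip_width: 0.0853
gripper_force: 0.0
```

Run:
```python
from h import *
blk('s29'); prof('s29'); prof('scene0')
```

```text
block top y [36.2   69.7   95.768] 273 brass y [12.205 27.1   33.7  ] 30
tcp [[66.4 49.2]] [-0.85 -0.12  0.23]
s29
-180 [(-15, -8)]; -170 [(-16, -10)]; -160 [(-16, -8)]; -150 [(-18, -10)]; -140 [(-17, -10), (-3, 10)]; -130 [(-28, -26), (-21, -18), (-5, 13)]; -120 [(-29, -4), (2, 6)]; -110 [(-30, 10)]; -100 [(-30, -16), (-11, 9)]; -90 [(-30, -16), (-11, 9)]; -80 [(-30, -8), (-1, 9)]; -70 [(-31, -11), (-2, 8)]; -60 [(-31, -7), (-2, 8)]; -50 [(-31, -9), (-2, 7)]; -40 [(-32, -18), (-3, 8)]; -30 [(-32, -17), (-2, 7)]; -20 [(-32, -16), (-1, 10), (25, 27), (32, 34), (40, 41)]; -10 [(-32, 47)]; 0 [(-31, 46)]; 10 [(-28, 17), (35, 46)]; 20 [(-32, -9), (6, 6), (12, 14), (35, 49)]; 30 [(-34, -8), (5, 16), (23, 48)]; 40 [(-34, -21), (-11, -8), (3, 47)]; 50 [(-34, -20), (-10, -8), (2, 48)]; 60 [(-34, -20), (-10, 47)]; 70 [(-39, -20), (-10, 46)]; 80 [(-34, -21), (3, 49)]; 90 [(3, 42)]; 
red 55 [[-16.0, -176.0], [-15.0, -162.0], [-10.0, -146.0]]
scene0
-180 [(-15, -9)]; -170 [(-16, -8)]; -160 [(-16, -8)]; -150 [(-17, -9)]; -140 [(-17, -10), (-4, 11)]; -130 [(-28, -28), (-20, -14), (-4, 12)]; -120 [(-28, -8), (-3, 2), (7, 9)]; -110 [(-29, 9)]; -100 [(-30, 9)]; -90 [(-30, 9)]; -80 [(-31, -16), (-11, -7), (-2, 7)]; -70 [(-31, -9), (-3, 9)]; -60 [(-31, 9)]; -50 [(-31, -8), (-2, 7)]; -40 [(-31, -17), (-2, 7)]; -30 [(-32, -17), (-2, 8)]; -20 [(-32, -17), (-2, 10), (24, 26), (32, 34), (40, 43)]; -10 [(-32, 46)]; 0 [(-31, 47)]; 10 [(-28, 21), (35, 47)]; 20 [(-33, -10), (6, 13), (35, 48)]; 30 [(-34, -7), (5, 47)]; 40 [(-34, -21), (-12, -8), (6, 25), (30, 47)]; 50 [(-34, -21), (-10, -8), (33, 49)]; 60 [(-38, -20), (-9, -3), (2, 48)]; 70 [(-39, -18), (-9, 47)]; 80 [(-34, -22), (-8, -8), (2, 48)]; 90 [(3, 33), (38, 40)]; 
red 55 [[-16.0, -176.0], [-15.0, -160.0], [-10.0, -145.0]]
```

The profile matches the locked start, the lever is at rest, and the block has not moved from the stop. I'm handing in.

```bash
python3 -c "
from h import *
print(ticket.hand_in())"
```

```text
the job is handed in; nothing more can be done
None
```

The job is handed in, result not reported: by depth readings the pliers are locked with the lever at rest and the block still against the stop. My first squeeze was too hard, flipped the handles past lock and had to be undone and repeated, and I viewed 12 pictures, over the limit of 10.

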